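# Unstack the microscope parts and fit the lamp base

### The arm

A 7-joint arm with a two-finger parallel gripper is mounted at the origin on the work surface. World frame = base frame: x ahead of the robot, y to its left, z up, the work surface at z = 0. Lengths are in m, angles in rad, forces in N, time in s.
With the tool pointing down it reaches from about 0.425 to 0.8 m from the base axis. Payload 8.3 kg.
Tool frame: the origin (TCP) lies midway between the tips of the shut fingers; the grasp point (between the pads) lies 19 mm behind it (bot.grip_point_offset is the distance from the TCP to the grasp point, in m); z points along the fingers, x is the direction in which the jaws open and shut, and the axes are right-handed (so a half turn about z gives the same grasp; the last joint's range is limited). The gripper opens to 85 mm and grips with 20 to 120 N. Pads are 22 mm wide; open, the fingers measure 114 mm over their backs; the gripper's body (76 mm by 85 mm) begins 54 mm behind the grasp point. The pads swing forward as they close: fully open they stand 13 mm farther back than shut.
Start: joints at [-1.241, 0.383, 0.016, 1.37, -0.006, 1.388, -0.046], TCP at [0.239, 0.577, 0.231] pointing down, gripper open.
Joint ranges: [-2.95, 2.95], [-0.25, 2.06], [-1.52, 1.56], [0.18, 2.33], [-1.44, 4.58], [0.02, 2.06], [-3.01, 3.01]. Speed limits (rad/s): [2.39, 2.39, 3.01, 3.01, 3.14, 3.14, 3.14].

### API

Orientations are given as a unit quaternion [x, y, z, w].
In Python, from bench import bot gives the robot as it stands.
- The arm moves only by the shell command python3 -m handwheel 'ROWS' [FORCE]. ROWS is JSON, a list of rows, each a list of 7 numbers: the opening, from 0 (shut) to 1 (fully open), then the shift along the tool's x, y, z in cm, then the turn, a rotation vector about the tool's x, y, z in degrees. In form: [[fingers, tx, ty, tz, ax, ay, az], ...]. A call has 1 to 10 rows; each row is the pose to reach, as a shift and turn from the pose measured when the call began, along the tool's axes at that moment; what a row does not reach only later rows make up. A row lasts 1/12 s, in which the tool goes at most 41.7 mm and 7.16 degrees, less where a joint would pass 70% of its speed; a pose out of reach is approached as far as the arm can. A call with a gripper value outside its range is refused whole. The fingers move at their own pace and stop on an object; FORCE is the grip in N (left out, the last holds). Time passes only in rows, so rows that repeat a pose let the fingers close. It gives the time, the measured TCP pose, the force and the opening at its end, in the units of the state.
- bot.observe(): the state, without advancing time (a new reading comes with each control period).
- bot.camera(name): name is "scene" or "side" or "wrist"; returns a dict with "color" (400x640x3 uint8, blue, green, red), "K" (3x3 intrinsics, pixels), "position" and "rotation" of the camera in the world. Camera axes: x right, y up, looking along -z (the intrinsics and any distortion apply to the point x, -y, -z); pixel columns grow to the right and rows downward; lengths in m; the calibration is good to about 2 mm. The wrist camera is an equidistant fisheye: a pixel r from the principal point sees the ray r / f radians off the axis. A picture is of the moment at which its call begins. There is no depth.
- bot.finish_job(): hands the job in, once; it reports no verdict.
The state is a dict: "time_s": time; "joint_positions": joint angles; "joint_velocities": joint speeds; "joint_torque": joint torques, N m; "tcp_pos": TCP position; "eef_rot": TCP orientation; "ft_force": force on the tool from outside, world axes, zero at the start; "torque": the same for the moment, N m; "width": finger opening in m.
Only numpy, scipy, OpenCV 4.12 (cv2) and the standard library are available. Lean on these libraries where they do the work, as an engineer would, in place of code of your own. Each camera call takes 0.05 s, during which the arm holds its last target.

### The job

Take the stack of microscope parts apart and put each on its own place: stand the eyepiece upright in the round cup, lay the filter disc on the middle of the lamp window, lay the slide case flat and lengthwise between the end blocks of the grey cradle, and lay the stage plate centred across the two rails of the lamp base, over the disc. Keep every part upright or level as you carry it, and leave the bottle, the cover-glass box and the glass dish where they are.

Things in the scene. Friction and masses are not known exactly. Their poses are not given: they have to be found in the camera images.
- eyepiece_c (a point): Microscope eyepiece, top of the stack at the start, standing upright: a black barrel 30 mm in diameter and 34 mm high with a narrower steel tube (23 mm diameter, 16 mm high) on top; 50 mm high in all, about 90 g. The point is its centre, 25 mm above its underside; z is its upright axis. It rests on the filter disc.
- disc_c (a point): Filter disc: a flat round steel-rimmed filter, 44 mm in diameter and 14 mm thick, about 50 g, green-tinted glass on top, second from the top of the stack. The point is its centre, 7 mm above its underside; z is its upright axis. It rests on the slide case.
- case_c (a point): Slide case: a shut flat pale-wood box 84 x 50 x 18 mm (x, y, z) with a dark seam, about 90 g, third in the stack. The point is its centre, 9 mm above its underside; x is its length. It rests on the stage plate.
- plate_c (a point): Stage plate: a bare aluminium plate 120 x 58 x 10 mm (x, y, z) with a 26 mm round window through its middle, about 170 g, lying flat on the bench at the bottom of the stack. The point is its centre, 5 mm above its underside; x is its length.
- lamp: Lamp base, fixed: grey slab 150 x 86 x 18 mm (x, y, z), black-rimmed round lamp window (54 mm) flush in the middle of its top. At each end a black rail, 44 mm wide in y, 44 to 68 mm from the middle in x, top 36 mm above the bench; outside it an end stop 5 mm higher, which leaves the plate 8 mm of play at each end. Open towards +y and -y. Origin: centre of underside; x runs from rail to rail.
- cradle: Slide-case cradle, fixed to the bench: a grey plastic board 124 x 60 mm (x, y), its floor 8 mm above the bench, with an end block at each end in x, 12 mm thick and 18 mm above the bench; 100 mm free between the blocks, the sides towards +y and -y open. The origin is the centre of its underside, on the bench; x runs from block to block.
- cup: Eyepiece cup, fixed to the bench: a shallow round wooden dish 64 mm in outer diameter and 12 mm high, with a cork floor 52 mm in diameter, 9 mm above the bench, so that the rim stands 3 mm above the floor. The origin is the centre of its underside, on the bench.
- bottle: Bystander: small amber immersion-oil bottle, 30 mm in diameter, 62 mm high, upright. Origin at the centre of its underside.
- coverbox: Bystander: clear plastic cover-glass box, 42 x 42 x 16 mm. Origin at the centre of its underside.
- dish: Bystander: shallow round glass dish, 84 mm in diameter, 14 mm high. Origin at the centre of its underside.
Things that resemble listed ones, but are neither listed nor needed, are in the scene too. What is shaped like the part that bears plate_c but pink or turquoise is not meant.

How it is judged:
At the end, for the whole second after the job is handed in: Eyepiece upright in the cup, disc flat on the lamp window, case flat between the cradle's end blocks, plate flat on both lamp rails over the disc: each within 12 mm of its place's middle (case and plate in x and in y, and within 0.2 rad of lengthwise), all at rest (horizontal distance between eyepiece_c and cup below 0.012 m and z of eyepiece_c in the frame of cup between 0.03 and 0.038 m and angle between eyepiece_c's own z axis and vertical below 0.12 rad and horizontal distance between disc_c and lamp below 0.012 m and z of disc_c in the frame of lamp between 0.022 and 0.028 m and angle between each of disc_c, case_c's own z axis and vertical below 0.1 rad and x of case_c in the frame of cradle between -0.012 and 0.012 m and y of case_c in the frame of cradle between -0.012 and 0.012 m and z of case_c in the frame of cradle between 0.014 and 0.02 m and angle between the x axis of case_c and the x axis of cradle, either way round below 0.2 rad and x of plate_c in the frame of lamp between -0.012 and 0.012 m and y of plate_c in the frame of lamp between -0.012 and 0.012 m and z of plate_c in the frame of lamp between 0.038 and 0.044 m and angle between the x axis of plate_c and the x axis of lamp, either way round below 0.2 rad and angle between plate_c's own z axis and vertical below 0.06 rad and linear speed of each of eyepiece, disc, case, plate below 0.02 m/s); the robot touches nothing.
It fails at once if a part tipped over or turned on edge (more than 0.7 rad) (angle between any of eyepiece_c, disc_c, case_c, plate_c's own z axis and vertical above 0.7 rad).
It fails at once if the bottle, the cover-glass box or the dish moved by more than 20 mm (distance of any of bottle, coverbox, dish from where it was at the start of the episode above 0.02 m).
It also fails if it takes over 120 s, if anything falls off the work surface, if the arm or the gripper's body presses on something with over 40 N, if the wrist force passes 120 N, or if a joint passes its speed limit or range.

## Working session

There is one attempt and no reset: what is moved stays moved. The work goes in short steps, Python scripts to look and compute and a shell command to move; the robot and the scene stay as the last step left them, time stands still between calls to the robot, and variables do not carry over. Pictures are saved under pics/ and viewed, and the job is handed in when it is done.

```bash
mkdir -p pics; ls
python3 - <<'E'
from bench import bot
import cv2
s=bot.observe()
for k,v in s.items(): print(k,v)
print(bot.grip_point_offset)
for n in ["scene","side","wrist"]:
    c=bot.camera(n); cv2.imwrite(f"pics/{n}0.png",c["color"]); print(n,c["K"],c["position"],c["rotation"])
E
```

```text
pics
time_s 0.0
joint_positions [-1.2409013   0.38422229  0.01638725  1.37118275 -0.00628548  1.38817765
 -0.04647013]
joint_velocities [-0.00153267  0.00087778  0.00041271  0.0004095   0.00065804  0.00126666
  0.00033746]
joint_torque [ 1.44500704e-03 -6.27606153e+01  8.44836105e-01 -3.71826446e+01
  1.63986522e-02  1.43207505e-02 -5.01699060e-05]
tcp_pos [0.23901783 0.57694251 0.2302759 ]
eef_rot [ 8.31472601e-01  5.55564914e-01 -7.91371548e-04  5.61092140e-04]
ft_force [ 0.48354681 -0.88024152  1.14838117]
torque [0.00888032 0.05133136 0.016573  ]
width 0.08532316700433236
0.0187
scene [[389.81187096   0.         319.93438198]
 [  0.         389.81187096 199.23203913]
 [  0.           0.           1.        ]] [1.16335016 0.54075891 0.95681626] [0.15739139 0.31425828 0.83139067 0.43041752]
side [[391.04979612   0.         326.29723371]
 [  0.         391.04979612 196.90354022]
 [  0.           0.           1.        ]] [0.33051577 0.67575109 0.80568184] [-0.05549205  0.35366148  0.9208325  -0.15463404]
wrist [[309.70691629   0.         319.95042812]
 [  0.         309.70691629 198.19847957]
 [  0.           0.           1.        ]] [0.16599725 0.60652095 0.37328034] [-0.131735   -0.08541468  0.54912958  0.82085743]
```

View pics/scene0.png

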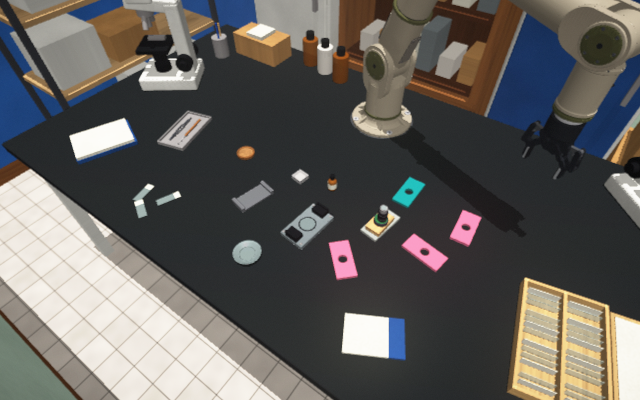

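View pics/side0.png

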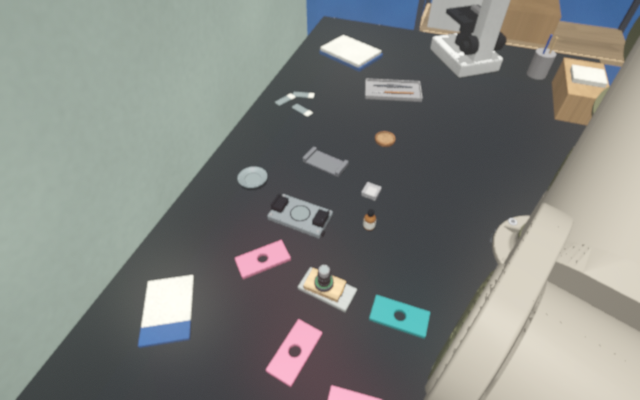

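View pics/wrist0.png

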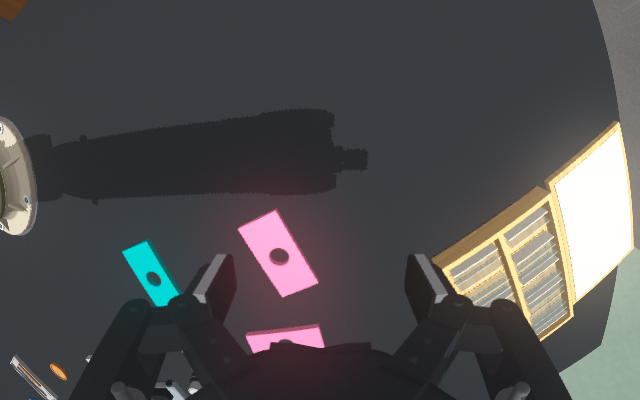

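The scene picture shows the stack at (380,222), the lamp base at (307,225), the cradle at (253,195), the cup at (245,152), the cover box at (300,176), the bottle at (332,183) and the dish at (247,252). The pink and turquoise plates are decoys. I'll zoom in next to measure.

```bash
cat > h.py <<'E'
import numpy as np, cv2
from scipy.spatial.transform import Rotation as R
from bench import bot
def ray(c,u,v,fish=False):
    K=c["K"]; x=(u-K[0,2])/K[0,0]; y=(v-K[1,2])/K[1,1]
    if fish:
        r=np.hypot(x,y); d=np.array([np.sin(r)*x/r,np.sin(r)*y/r,np.cos(r)]) if r>1e-9 else np.array([0,0,1.])
    else: d=np.array([x,y,1.])
    d=R.from_quat(c["rotation"]).apply(d*[1,-1,-1])
    return np.array(c["position"]),d
def onz(c,u,v,z,fish=False):
    p,d=ray(c,u,v,fish); return p+d*(z-p[2])/d[2]
def proj(c,P,fish=False):
    q=R.from_quat(c["rotation"]).inv().apply(np.atleast_2d(P)-np.array(c["position"]))*[1,-1,-1]
    K=c["K"]
    if fish:
        rr=np.hypot(q[:,0],q[:,1]); th=np.arctan2(rr,q[:,2]); s=np.where(rr>1e-9,th/np.maximum(rr,1e-9),0)
        xy=q[:,:2]*s[:,None]
    else: xy=q[:,:2]/q[:,2:]
    return xy*[K[0,0],K[1,1]]+[K[0,2],K[1,2]]
def crop(img,u0,v0,u1,v1,k,name):
    o=cv2.resize(img[v0:v1,u0:u1],None,fx=k,fy=k,interpolation=cv2.INTER_CUBIC); cv2.imwrite("pics/"+name,o)
def box(cx,cy,yaw,lx,ly,z):
    c,s=np.cos(yaw),np.sin(yaw)
    return np.array([[cx+c*a-s*b,cy+s*a+c*b,z] for a,b in [(lx/2,ly/2),(-lx/2,ly/2),(-lx/2,-ly/2),(lx/2,-ly/2)]])
E
python3 - <<'E'
from h import *
s=cv2.imread("pics/scene0.png"); crop(s,225,140,425,290,4,"s0a.png")
s=cv2.imread("pics/side0.png"); crop(s,230,120,430,270,4,"d0a.png"); crop(s,280,240,440,340,5,"d0b.png")
E
```

```text
(no output)
```

View pics/s0a.png

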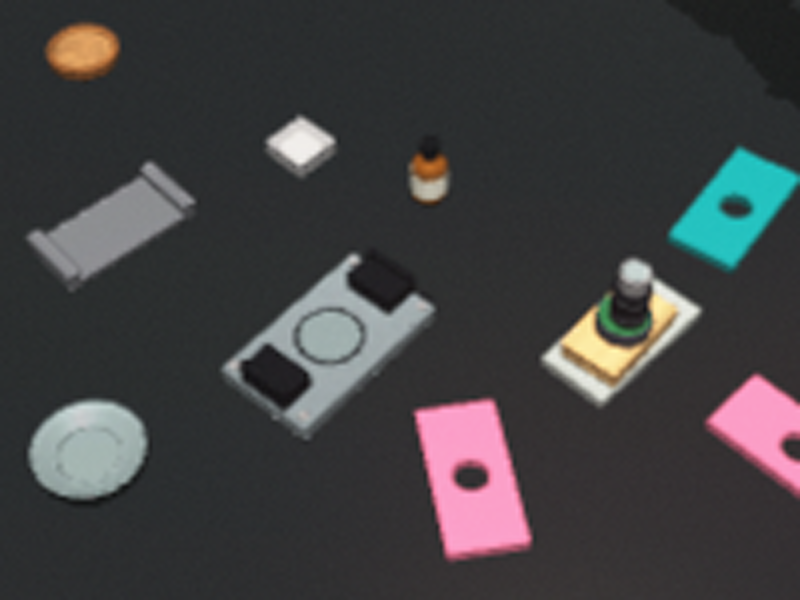

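View pics/d0a.png

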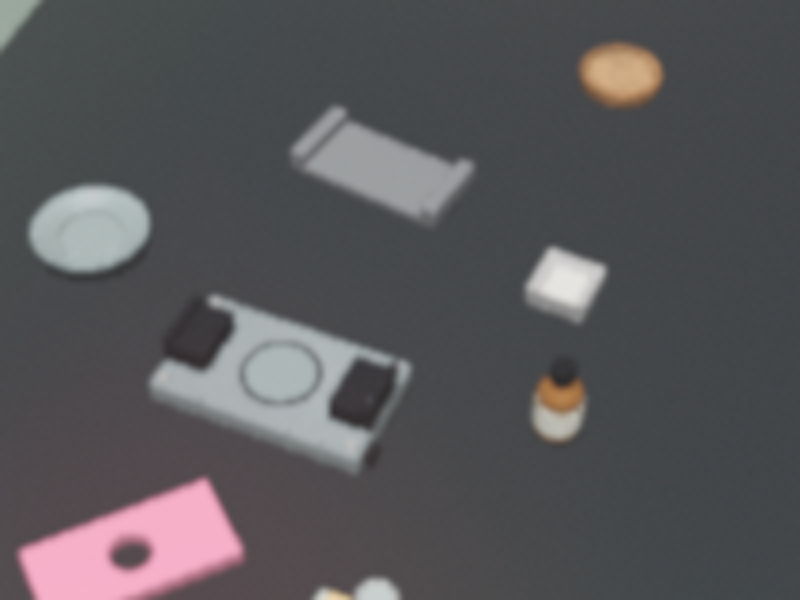

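View pics/d0b.png

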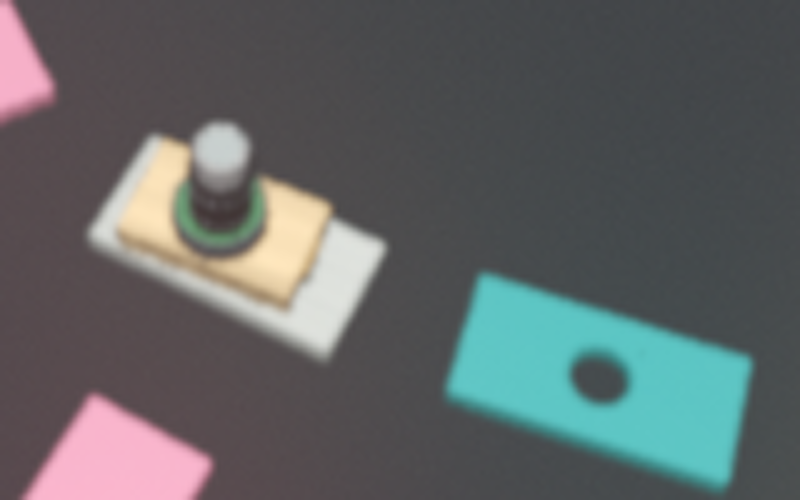

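```bash
cat > fit.py <<'E'
from h import *
from scipy.optimize import least_squares
cs=bot.camera("scene"); cd=bot.camera("side")
S=lambda x,y:((x+.5)/4-.5+225,(y+.5)/4-.5+140)
D=lambda x,y:((x+.5)/4-.5+230,(y+.5)/4-.5+120)
B=lambda x,y:((x+.5)/5-.5+280,(y+.5)/5-.5+240)
def fitrect(name,z,lx,ly,ps,pd,yaw0):
    A=[onz(cs,*p,z)[:2] for p in ps]; Bb=[onz(cd,*p,z)[:2] for p in pd]
    print(name,"scene mean",np.mean(A,0).round(4),"side mean",np.mean(Bb,0).round(4))
    P=np.array(A+Bb)
    def f(q):
        b=box(q[0],q[1],q[2],lx,ly,z)[:,:2]
        d=np.linalg.norm(P[:,None]-b[None],axis=2).argmin(1)
        return (P-b[d]).ravel()
    r=least_squares(f,[*P.mean(0),yaw0]); print("  fit",r.x.round(4),"deg",np.degrees(r.x[2]).round(1),"rms mm",(np.sqrt((r.fun**2).mean())*1e3).round(2))
    for nm,QQ in (("s",A),("d",Bb)):
        print("   ",nm,[(1e3*x).round(0).tolist() for x in QQ])
    return r.x
def pt(name,z,ps,pd):
    a=onz(cs,*ps,z)[:2]; b=onz(cd,*pd,z)[:2]; print(name,a.round(4),b.round(4),((a+b)/2).round(4))
def yaw(ps,a,b,z): p=onz(cs,*ps[a],z)-onz(cs,*ps[b],z); return np.arctan2(p[1],p[0])
ls=[S(225,370),S(355,255),S(433,305),S(305,432)]
L=fitrect("lamp",.018,.150,.086,ls,[D(152,385),D(213,297),D(410,365),D(358,460)],yaw(ls,1,0,.018))
pt("window",.018,S(329,336),D(281,373))
crs=[S(28,235),S(72,280),S(150,165),S(193,205)]
C=fitrect("cradle",.018,.124,.060,crs,[D(338,108),D(293,150),D(470,163),D(430,215)],yaw(crs,2,0,.018))
pt("cup",.012,S(83,48),D(622,71))
pls=[S(543,357),S(600,400),S(700,310),S(652,278)]
P=fitrect("plate",.010,.120,.058,pls,[B(90,235),B(155,135),B(386,245),B(328,352)],yaw(pls,2,1,.01))
cas=[S(562,347),S(613,380),S(677,315)]
K=fitrect("case",.028,.084,.050,cas,[B(160,138),B(118,235),B(290,305),B(330,207)],yaw(cas,2,1,.028))
pt("disc",.042,S(624,313),B(220,210))
pt("eyetop",.092,S(634,268),B(221,145))
pt("bottle",.062,S(430,142),D(566,360)); pt("cbox",.016,S(301,140),D(567,279)); pt("dish",.014,S(89,446),D(90,226))
E
python3 fit.py
```

```text
lamp scene mean [0.6033 0.0851] side mean [0.6003 0.0812]
  fit [0.6018 0.0832 3.0579] deg 175.2 rms mm 2.48
    s [[673.0, 38.0], [526.0, 51.0], [532.0, 130.0], [682.0, 121.0]]
    d [[677.0, 117.0], [670.0, 33.0], [524.0, 46.0], [531.0, 130.0]]
window [0.6025 0.0827] [0.6016 0.0799] [0.602  0.0813]
cradle scene mean [ 0.609  -0.1319] side mean [ 0.6068 -0.1372]
  fit [ 0.6079 -0.1345  2.9041] deg 166.4 rms mm 2.94
    s [[660.0, -176.0], [674.0, -115.0], [544.0, -147.0], [558.0, -89.0]]
    d [[657.0, -179.0], [672.0, -124.0], [544.0, -154.0], [555.0, -92.0]]
cup [ 0.4639 -0.2981] [ 0.4626 -0.3024] [ 0.4633 -0.3002]
plate scene mean [0.4673 0.2632] side mean [0.4656 0.2576]
  fit [0.4665 0.2604 2.9599] deg 169.6 rms mm 3.16
    s [[521.0, 223.0], [530.0, 278.0], [413.0, 299.0], [405.0, 253.0]]
    d [[530.0, 277.0], [520.0, 218.0], [401.0, 238.0], [411.0, 296.0]]
case scene mean [0.4932 0.2697] side mean [0.4716 0.2599]
  fit [0.4746 0.2611 3.055 ] deg 175.0 rms mm 2.99
    s [[517.0, 236.0], [522.0, 282.0], [441.0, 291.0]]
    d [[513.0, 230.0], [513.0, 282.0], [431.0, 289.0], [429.0, 238.0]]
disc [0.4729 0.2619] [0.4723 0.2633] [0.4726 0.2626]
eyetop [0.4703 0.2624] [0.4727 0.261 ] [0.4715 0.2617]
bottle [0.4243 0.0531] [0.4231 0.045 ] [0.4237 0.0491]
cbox [ 0.447 -0.063] [ 0.4465 -0.0653] [ 0.4468 -0.0641]
dish [ 0.7796 -0.0012] [ 0.7814 -0.0049] [ 0.7805 -0.003 ]
```

```bash
cat > go.py <<'E'
from h import *
import sys
def delta(x,y,z,yawdeg):
    s=bot.observe(); Rc=R.from_quat(s["eef_rot"]); p=np.array(s["tcp_pos"])
    a=np.radians(yawdeg); M=np.array([[np.cos(a),np.sin(a),0],[np.sin(a),-np.cos(a),0],[0,0,-1]])
    sh=Rc.inv().apply(np.array([x,y,z])-p)*100; rv=np.degrees((Rc.inv()*R.from_matrix(M)).as_rotvec())
    print("shift",sh.round(2).tolist(),"turn",rv.round(1).tolist(),"| tcp",p.round(4).tolist(),"yaw",round(np.degrees(np.arctan2(*Rc.as_matrix()[[1,0],0])),1),"q7",round(s["joint_positions"][6],2),"t",round(s["time_s"],1),"w",round(s["width"],4))
if __name__=="__main__": delta(*map(float,sys.argv[1:5]))
E
python3 go.py .472 .262 .23 85
```

```text
shift [-20.21, 33.58, 0.1] turn [-0.0, 0.1, -17.5] | tcp [0.2391, 0.5772, 0.2308] yaw 67.5 q7 -0.05 t 0.2 w 0.0855
```

```bash
python3 -m handwheel '[[1,-20.2,33.6,0,0,0,-17.5],[1,-20.2,33.6,0,0,0,-17.5],[1,-20.2,33.6,0,0,0,-17.5],[1,-20.2,33.6,0,0,0,-17.5],[1,-20.2,33.6,0,0,0,-17.5],[1,-20.2,33.6,0,0,0,-17.5],[1,-20.2,33.6,0,0,0,-17.5],[1,-20.2,33.6,0,0,0,-17.5],[1,-20.2,33.6,0,0,0,-17.5],[1,-20.2,33.6,0,0,0,-17.5]]' 40; python3 -m handwheel '[[1,0,0,0,0,0,0]]'; python3 go.py .472 .262 .23 85
```

```text
time_s: 1.08
tcp_pos: [0.4757, 0.2556, 0.2313]
eef_rot: [0.74, 0.673, -0.0, 0.001]
ft_force: [-0.2, -0.4, -0.2]
width: 0.0855
time_s: 1.17
tcp_pos: [0.4784, 0.2509, 0.2314]
eef_rot: [0.742, 0.67, -0.0, 0.002]
ft_force: [-0.6, -0.0, -0.7]
width: 0.0857
shift [1.04, -0.75, 0.13] turn [0.2, 0.2, -0.8] | tcp [0.4784, 0.2509, 0.2314] yaw 84.2 q7 0.96 t 1.2 w 0.0857
```

```bash
python3 -m handwheel '[[1,1,-0.7,0.1,0.2,0.2,-0.8],[1,1,-0.7,0.1,0.2,0.2,-0.8],[1,1,-0.7,0.1,0.2,0.2,-0.8],[1,1,-0.7,0.1,0.2,0.2,-0.8]]'; python3 go.py .472 .262 .23 85
python3 - <<'E'
from h import *
import pickle
for n in ["wrist","scene","side"]:
    c=bot.camera(n); cv2.imwrite(f"pics/{n}1.png",c["color"]); pickle.dump({k:v for k,v in c.items()},open(f"{n}1.pkl","wb"))
print(bot.observe()["tcp_pos"])
E
```

```text
time_s: 1.5
tcp_pos: [0.4712, 0.2635, 0.2302]
eef_rot: [0.736, 0.677, -0.0, -0.0]
ft_force: [-0.8, 0.1, -0.0]
width: 0.0852
shift [-0.14, 0.09, 0.02] turn [-0.1, -0.0, 0.2] | tcp [0.4712, 0.2635, 0.2302] yaw 85.2 q7 0.95 t 1.5 w 0.0852
[0.47189356 0.26243762 0.23033242]
```

View pics/wrist1.png

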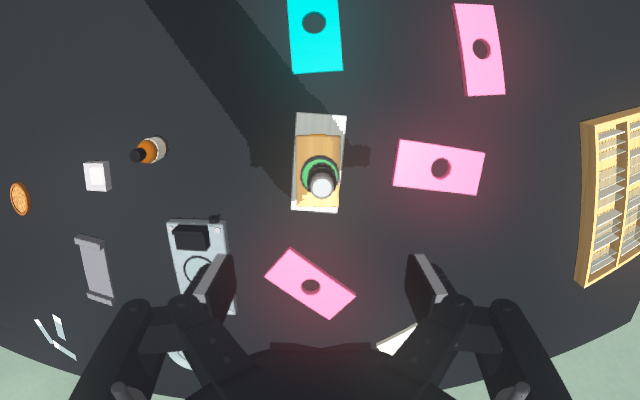

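The wrist picture shows the stack at (320,165), with the eyepiece top at (321,185). The lamp is at (198,265), the cradle at (95,270) and the cup at (20,198). I'll zoom in and fit the poses.

Run:
```python
from h import *
s=cv2.imread("pics/wrist1.png"); crop(s,270,100,370,225,5,"w1a.png"); crop(s,0,150,250,330,3,"w1b.png")
```

```text
(no output)
```

View pics/w1a.png

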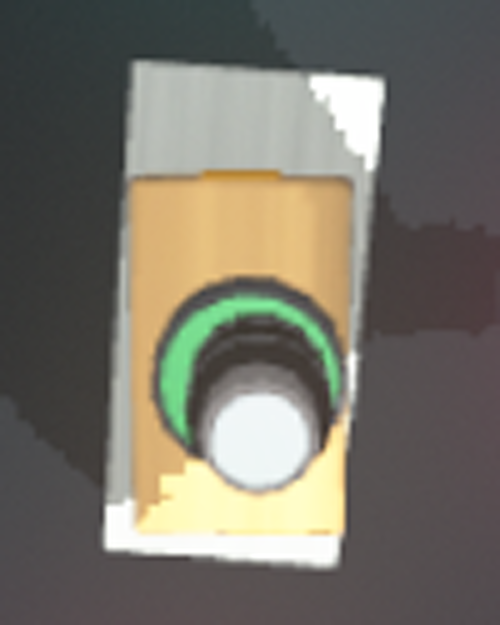

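View pics/w1b.png

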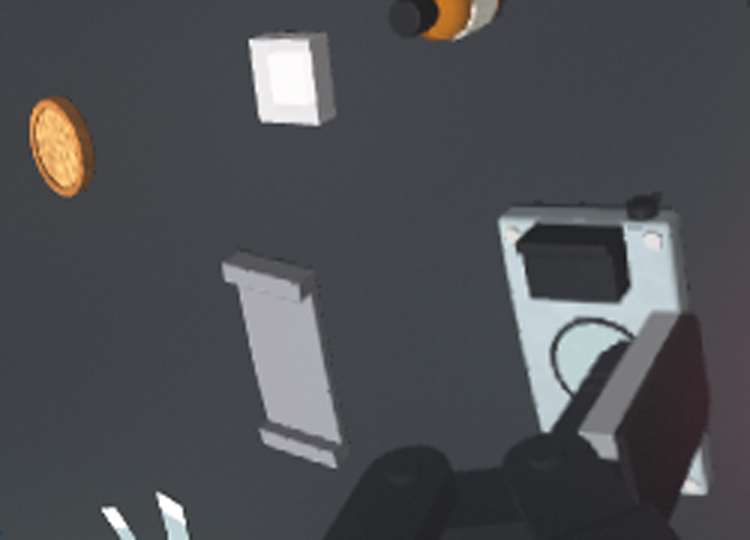

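Run:
```python
from h import *
import pickle
c=pickle.load(open("wrist1.pkl","rb"))
W=lambda x,y:((x+.5)/5-.5+270,(y+.5)/5-.5+100)
def q(pts,z,n):
    A=np.array([onz(c,*W(*p),z,True)[:2] for p in pts]); m=A.mean(0)
    e=(A[1]+A[0]-A[2]-A[3]); print(n,m.round(4),"yaw",np.degrees(np.arctan2(e[1],e[0])).round(1),"L",np.linalg.norm(e/2).round(4),"W",np.linalg.norm((A[0]+A[3]-A[1]-A[2])/2).round(4))
q([(133,62),(384,76),(340,568),(105,550)],.01,"plate")
q([(132,178),(350,178),(345,533),(137,530)],.028,"case")
print("disc",onz(c,*W(249,373),.042,True)); print("eye",onz(c,*W(259,440),.092,True))
e=[onz(c,*W(153,375),.042,True)[:2],onz(c,*W(345,375),.042,True)[:2]];print(e, np.linalg.norm(e[0]-e[1]))
```

```text
plate [0.4665 0.259 ] yaw 171.0 L 0.1213 W 0.0587
case [0.4716 0.259 ] yaw 175.1 L 0.0834 W 0.0489
disc [0.47166259 0.26087666 0.042     ]
eye [0.47284008 0.26288108 0.092     ]
[array([0.47031423, 0.23977939]), array([0.47384374, 0.28189209])] 0.04226035379661018
```

```bash
python3 go.py .472 .262 .048 85; python3 -m handwheel '[[1,0,0,4,0,0,0],[1,0,0,8,0,0,0],[1,0,0,12,0,0,0],[1,0,0,15,0,0,0],[1,0,0,17,0,0,0],[1,0,0,18.2,0,0,0],[1,0,0,18.2,0,0,0],[1,0,0,18.2,0,0,0]]'; python3 go.py .472 .262 .048 85
```

```text
shift [-0.04, 0.03, 18.23] turn [-0.0, 0.0, 0.1] | tcp [0.4719, 0.2624, 0.2303] yaw 85.1 q7 0.95 t 1.6 w 0.0854
time_s: 2.32
tcp_pos: [0.4714, 0.2624, 0.0481]
eef_rot: [0.737, 0.676, -0.001, -0.0]
ft_force: [0.3, -0.1, -0.2]
width: 0.0858
shift [-0.04, 0.07, 0.01] turn [-0.1, 0.1, 0.1] | tcp [0.4714, 0.2624, 0.0481] yaw 85.1 q7 0.98 t 2.3 w 0.0858
```

```bash
python3 -m handwheel '[[0,0,0,0,0,0,0],[0,0,0,0,0,0,0],[0,0,0,0,0,0,0],[0,0,0,0,0,0,0],[0,0,0,0,0,0,0],[0,0,0,0,0,0,0],[0,0,0,0,0,0,0],[0,0,0,0,0,0,0]]' 40; python3 -m handwheel '[[0,0,0,0,0,0,0],[0,0,0,-1,0,0,0],[0,0,0,-2,0,0,0],[0,0,0,-3,0,0,0],[0,0,0,-3,0,0,0]]';  python3 - <<'E'
from h import *
for n in ["wrist"]:
    c=bot.camera(n); cv2.imwrite(f"pics/{n}2.png",c["color"])
c=bot.camera("side");crop(c["color"],280,220,400,320,6,"d2.png")
E
```

```text
time_s: 2.98
tcp_pos: [0.4718, 0.2629, 0.049]
eef_rot: [0.737, 0.676, -0.0, -0.0]
ft_force: [-1.2, -0.2, 6.4]
width: 0.0293
time_s: 3.4
tcp_pos: [0.4733, 0.2637, 0.082]
eef_rot: [0.737, 0.676, 0.002, 0.0]
ft_force: [0.5, 0.3, 0.0]
width: 0.0291
```

View pics/wrist2.png

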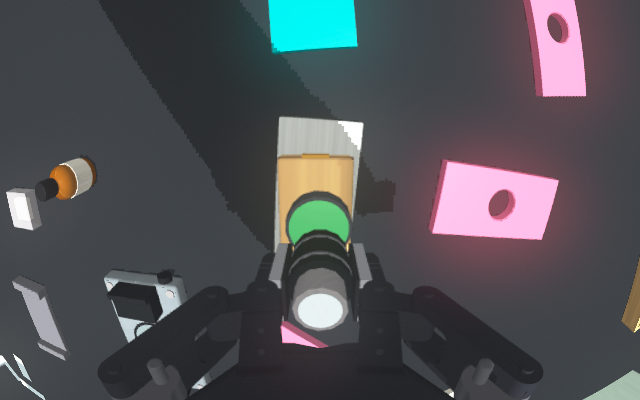

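View pics/d2.png

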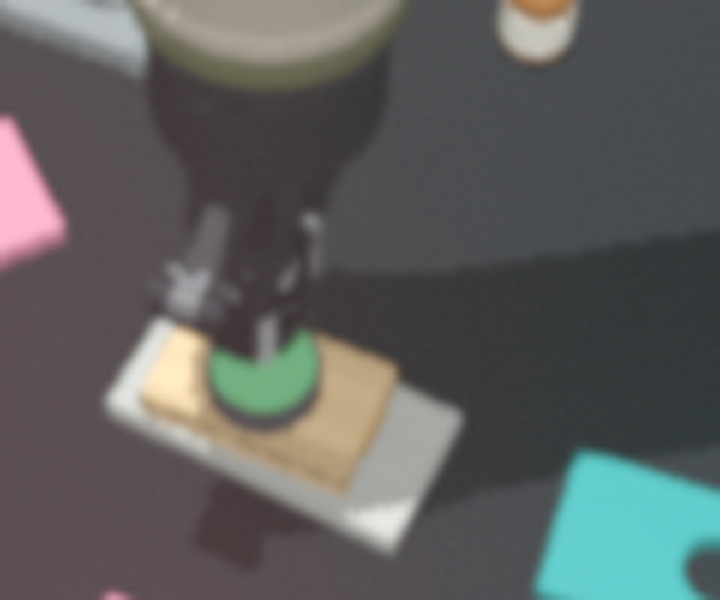

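```bash
python3 go.py .4633 -.300 .13 40
```

```text
shift [-56.18, 3.94, -5.08] turn [0.0, -0.1, 45.1] | tcp [0.4723, 0.2632, 0.0799] yaw 85.1 q7 0.98 t 3.5 w 0.0288
```

```bash
python3 -m handwheel '[[0,0,0,-2,0,0,0],[0,-1,0,-4,0,0,0],[0,-3,0.2,-5.1,0,0,3],[0,-6,0.4,-5.1,0,0,6],[0,-9,0.6,-5.1,0,0,9],[0,-12,0.8,-5.1,0,0,12],[0,-15,1,-5.1,0,0,15],[0,-18,1.2,-5.1,0,0,18],[0,-21,1.5,-5.1,0,0,21],[0,-24,1.7,-5.1,0,0,24]]'; python3 go.py .4633 -.300 .13 40
```

```text
time_s: 4.33
tcp_pos: [0.4682, 0.0211, 0.1303]
eef_rot: [0.862, 0.507, 0.0, -0.0]
ft_force: [0.6, 0.2, -1.5]
width: 0.0289
shift [-28.31, 15.17, -0.01] turn [-0.0, -0.1, 20.9] | tcp [0.4682, 0.0211, 0.1303] yaw 60.9 q7 1.01 t 4.3 w 0.0289
```

```bash
python3 -m handwheel '[[0,-3,1.6,0,0,0,2],[0,-6,3.2,0,0,0,4],[0,-9,4.8,0,0,0,7],[0,-12,6.4,0,0,0,10],[0,-15,8,0,0,0,13],[0,-18,9.6,0,0,0,15],[0,-21,11.2,0,0,0,18],[0,-24,12.9,0,0,0,21],[0,-27,14.5,0,0,0,21],[0,-28.3,15.2,0,0,0,21]]';python3 -m handwheel '[[0,0,0,0,0,0,0],[0,0,0,0,0,0,0]]'; python3 go.py .4633 -.300 .13 40
python3 - <<'E'
from h import *
import pickle
for n in ["wrist","scene","side"]:
    c=bot.camera(n); cv2.imwrite(f"pics/{n}3.png",c["color"]);pickle.dump(dict(c),open(f"{n}3.pkl","wb"))
E
```

```text
time_s: 5.17
tcp_pos: [0.4619, -0.305, 0.1298]
eef_rot: [0.941, 0.339, -0.0, 0.001]
ft_force: [-0.8, 0.2, -1.1]
width: 0.0289
time_s: 5.33
tcp_pos: [0.4607, -0.3063, 0.1292]
eef_rot: [0.941, 0.338, -0.001, 0.0]
ft_force: [0.3, -0.1, -1.1]
width: 0.0287
shift [0.6, -0.32, -0.08] turn [0.0, 0.1, -0.5] | tcp [0.4607, -0.3063, 0.1292] yaw 39.5 q7 1.41 t 5.3 w 0.0287
```

View pics/wrist3.png

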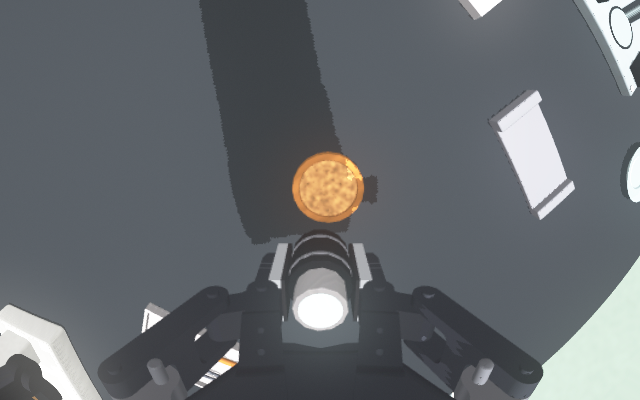

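Run:
```python
from h import *
import pickle
c=pickle.load(open("wrist3.pkl","rb")); im=c["color"]
hsv=cv2.cvtColor(im,cv2.COLOR_BGR2HSV); m=cv2.inRange(hsv,(5,90,90),(25,255,255)); m[:,:280]=0;m[:,380:]=0;m[:140]=0;m[235:]=0
k=max(cv2.findContours(m,0,2)[0],key=cv2.contourArea); e=cv2.fitEllipse(cv2.convexHull(k)); print(e)
print(onz(c,*e[0],.012,True),onz(c,*e[0],.010,True))
# average of outline points
pts=np.array([onz(c,*p[0],.012,True)[:2] for p in cv2.convexHull(k)]); print(cv2.minEnclosingCircle((pts*1000).astype(np.float32)))
crop(im,480,80,590,230,5,"w3c.png")
```

```text
((327.541015625, 186.90469360351562), (71.14025115966797, 72.13423156738281), 89.36210632324219)
[ 0.46252089 -0.30010117  0.012     ] [ 0.46291849 -0.30051914  0.01      ]
((463.2503967285156, -300.6722717285156), 32.68245315551758)
```

View pics/w3c.png

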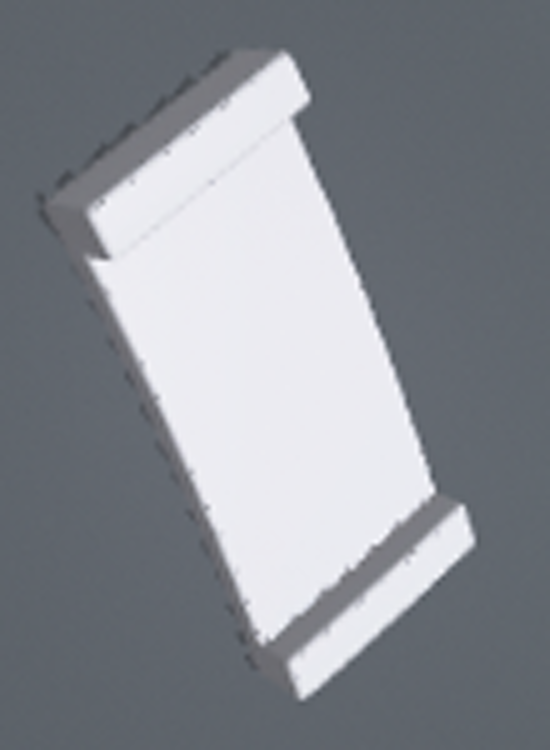

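```bash
python3 - <<'E'
from h import *
import pickle
c=pickle.load(open("wrist3.pkl","rb"))
W=lambda x,y:((x+.5)/5-.5+480,(y+.5)/5-.5+80)
A=np.array([onz(c,*W(*p),.018,True)[:2] for p in [(88,208),(285,55),(302,698),(475,543)]]);print(A)
e=A[0]+A[1]-A[2]-A[3];print(A.mean(0),np.degrees(np.arctan2(e[1],e[0])),np.linalg.norm(e)/2)
A=np.array([onz(c,*W(*p),.018,True)[:2] for p in [(112,258),(312,97),(285,660),(463,505)]])
e=A[0]+A[1]-A[2]-A[3];print(A.mean(0),np.degrees(np.arctan2(e[1],e[0])),np.linalg.norm(e)/2)
E
python3 go.py .463 -.3003 .0165 40
```

```text
[[ 0.53996547 -0.15150328]
 [ 0.55328328 -0.09580507]
 [ 0.65955152 -0.17875866]
 [ 0.67301217 -0.12173697]]
[ 0.60645311 -0.136951  ] 167.46978098535266 0.12257704751527389
[ 0.60614211 -0.13673736] 166.84088119257729 0.10060117687981351
shift [0.24, -0.16, 11.29] turn [-0.0, 0.0, -0.2] | tcp [0.4623, -0.3031, 0.1294] yaw 39.8 q7 1.41 t 5.5 w 0.0292
```

```bash
python3 -m handwheel '[[0,0.2,-0.2,3,0,0,0],[0,0.2,-0.2,6,0,0,0],[0,0.2,-0.2,8.5,0,0,0],[0,0.2,-0.2,9.7,0,0,0],[0,0.2,-0.2,10.3,0,0,0],[0,0.2,-0.2,10.6,0,0,0],[0,0.2,-0.2,10.6,0,0,0],[0,0.2,-0.2,10.6,0,0,0]]'; python3 go.py .463 -.3003 .0165 40
```

```text
time_s: 6.15
tcp_pos: [0.4634, -0.3007, 0.0247]
eef_rot: [0.94, 0.34, 0.0, 0.001]
ft_force: [0.3, 0.3, -0.1]
width: 0.0288
shift [-0.01, -0.05, 0.82] turn [0.1, -0.0, -0.2] | tcp [0.4634, -0.3007, 0.0247] yaw 39.8 q7 1.48 t 6.2 w 0.0288
```

```bash
python3 -m handwheel '[[0,0,0,0.2,0,0,0],[0,0,0,0.4,0,0,0],[0,0,0,0.6,0,0,0],[0,0,0,0.8,0,0,0],[0,0,0,0.8,0,0,0],[0,0,0,0.8,0,0,0]]'; python3 go.py .463 -.3003 .0165 40
```

```text
time_s: 6.65
tcp_pos: [0.4632, -0.3006, 0.0166]
eef_rot: [0.94, 0.34, 0.0, 0.0]
ft_force: [0.3, 0.2, -1.6]
width: 0.0287
shift [0.0, -0.04, 0.01] turn [0.1, -0.0, -0.2] | tcp [0.4632, -0.3006, 0.0166] yaw 39.8 q7 1.49 t 6.7 w 0.0287
```

```bash
python3 -m handwheel '[[0,0,0,0.07,0,0,0],[0,0,0,0.14,0,0,0],[0,0,0,0.14,0,0,0]]'; python3 -m handwheel '[[0,0,0,0,0,0,0],[0,0,0,0,0,0,0]]'
```

```text
time_s: 6.9
tcp_pos: [0.4634, -0.3008, 0.016]
eef_rot: [0.94, 0.34, 0.001, 0.0]
ft_force: [-2.9, 2.3, 9.4]
width: 0.0289
time_s: 7.07
tcp_pos: [0.4635, -0.3009, 0.0163]
eef_rot: [0.94, 0.34, 0.001, 0.001]
ft_force: [0.2, -0.6, -0.8]
width: 0.0288
```

```bash
python3 -m handwheel '[[0.5,0,0,0,0,0,0],[0.6,0,0,0,0,0,0],[0.8,0,0,0,0,0,0],[0.8,0,0,0,0,0,0],[0.8,0,0,-2,0,0,0],[0.8,0,0,-5,0,0,0],[0.8,0,0,-9,0,0,0],[0.8,0,0,-13,0,0,0],[1,0,0,-16,0,0,0],[1,0,0,-16,0,0,0]]'; python3 go.py .472 .261 .18 85
python3 - <<'E'
from h import *
import pickle
c=bot.camera("wrist"); cv2.imwrite("pics/w4.png",c["color"]);pickle.dump(dict(c),open("w4.pkl","wb"))
E
```

```text
time_s: 7.9
tcp_pos: [0.4659, -0.3032, 0.1832]
eef_rot: [0.94, 0.34, 0.005, 0.004]
ft_force: [0.2, -0.1, 0.2]
width: 0.0853
shift [36.54, -42.99, 0.06] turn [0.7, -0.1, -45.3] | tcp [0.4659, -0.3032, 0.1832] yaw 39.7 q7 1.38 t 7.9 w 0.0853
```

View pics/w4.png

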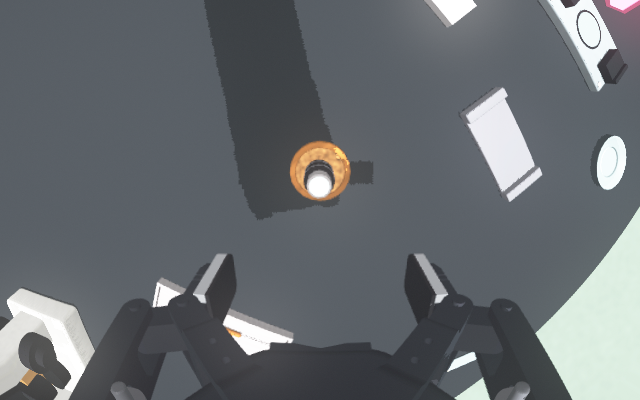

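The wrist picture shows the eyepiece standing in the cup, top at (319,184). I'll go back for the disc.

```bash
python3 - <<'E'
from h import *
import pickle
c=pickle.load(open("w4.pkl","rb")); print(onz(c,319,183.5,.059,True))
E
python3 -m handwheel '[[1,3,-3.5,0,0,0,-4],[1,6,-7,0,0,0,-8],[1,9,-10.5,0,0,0,-12],[1,12,-14,0,0,0,-16],[1,15,-17.6,0,0,0,-20],[1,18,-21.2,0,0,0,-24],[1,21,-24.7,0,0,0,-28],[1,24,-28.2,0,0,0,-32],[1,27,-31.8,0,0,0,-36],[1,30,-35.3,0,0,0,-40]]'; python3 go.py .472 .261 .18 85
```

```text
[ 0.46272691 -0.30131624  0.059     ]
time_s: 8.78
tcp_pos: [0.4682, 0.1175, 0.1779]
eef_rot: [0.766, 0.643, 0.002, 0.003]
ft_force: [1.9, -0.0, 0.4]
width: 0.0853
shift [14.2, -2.12, -0.25] turn [0.4, 0.1, -5.0] | tcp [0.4682, 0.1175, 0.1779] yaw 80.0 q7 1.11 t 8.8 w 0.0853
```

```bash
python3 -m handwheel '[[1,4,-0.6,0,0,0,-2],[1,7,-1.1,0,0,0,-4],[1,10,-1.5,0,0,0,-5],[1,12.5,-1.9,-0.2,0,0,-5],[1,14.2,-2.1,-0.2,0.4,0,-5],[1,14.2,-2.1,-0.2,0.4,0,-5],[1,14.2,-2.1,-0.2,0.4,0,-5]]'; python3 -m handwheel '[[1,0,0,0,0,0,0],[1,0,0,0,0,0,0]]'
python3 - <<'E'
from h import *
import pickle
c=bot.camera("wrist"); cv2.imwrite("pics/w5.png",c["color"]);pickle.dump(dict(c),open("w5.pkl","wb")); crop(c["color"],240,90,400,240,4,"w5a.png")
E
python3 go.py .472 .261 .029 85
```

```text
time_s: 9.37
tcp_pos: [0.4714, 0.2615, 0.178]
eef_rot: [0.737, 0.676, -0.002, 0.001]
ft_force: [0.2, -0.7, -0.1]
width: 0.0851
time_s: 9.53
tcp_pos: [0.4712, 0.2601, 0.1772]
eef_rot: [0.737, 0.676, -0.003, 0.001]
ft_force: [-0.5, -0.5, -0.1]
width: 0.0855
shift [0.16, 0.09, 14.85] turn [-0.1, 0.3, -0.0] | tcp [0.4714, 0.2602, 0.1775] yaw 85.0 q7 0.96 t 9.6 w 0.0854
```

View pics/w5a.png

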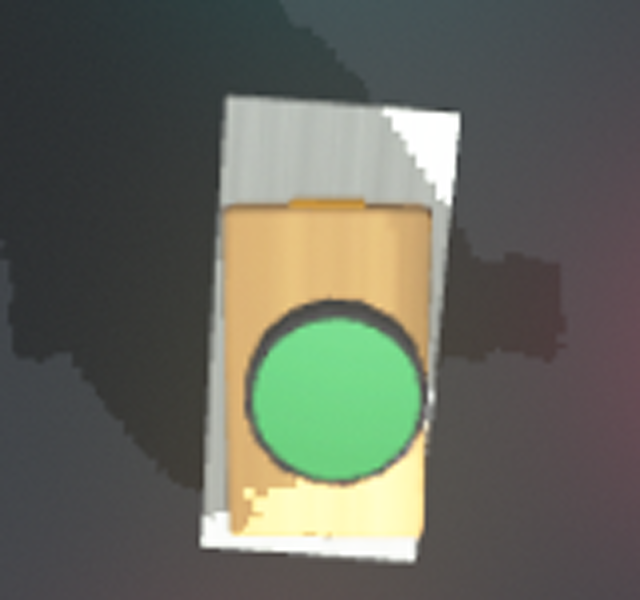

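Run:
```python
from h import *
import pickle
c=pickle.load(open("w5.pkl","rb"))
W=lambda x,y:((x+.5)/4-.5+240,(y+.5)/4-.5+90)
def q(pts,z,n):
    A=np.array([onz(c,*W(*p),z,True)[:2] for p in pts]); m=A.mean(0)
    e=(A[1]+A[0]-A[2]-A[3]); print(n,m.round(4),"yaw",np.degrees(np.arctan2(e[1],e[0])).round(1),"L",np.linalg.norm(e/2).round(4),"W",np.linalg.norm((A[0]+A[3]-A[1]-A[2])/2).round(4))
print("disc",onz(c,*W(337,400),.042,True))
q([(225,206),(432,207),(423,537),(232,534)],.028,"case")
q([(227,96),(460,113),(414,562),(200,547)],.01,"plate")
```

```text
disc [0.47392441 0.26109507 0.042     ]
case [0.4719 0.2591] yaw 174.9 L 0.0839 W 0.049
plate [0.4666 0.2586] yaw 170.6 L 0.121 W 0.0583
```

```bash
python3 -m handwheel '[[1,0.2,0.2,4,0,0.3,0],[1,0.2,0.2,8,0,0.3,0],[1,0.2,0.2,11,0,0.3,0],[1,0.2,0.2,13,0,0.3,0],[1,0.2,0.2,14.2,0,0.3,0],[1,0.2,0.2,14.8,0,0.3,0],[1,0.2,0.2,14.8,0,0.3,0],[1,0.2,0.2,14.8,0,0.3,0]]';python3 go.py .473 .261 .029 85
```

```text
time_s: 10.25
tcp_pos: [0.474, 0.2615, 0.0306]
eef_rot: [0.737, 0.675, 0.0, -0.001]
ft_force: [0.4, -0.0, 0.2]
width: 0.0855
shift [-0.06, -0.1, 0.16] turn [-0.1, -0.1, -0.0] | tcp [0.474, 0.2615, 0.0306] yaw 85.0 q7 0.99 t 10.2 w 0.0855
```

```bash
python3 -m handwheel '[[1,0,-0.1,0.15,0,0,0],[0.7,0,-0.1,0.15,0,0,0],[0.5,0,-0.1,0.15,0,0,0],[0.3,0,-0.1,0.15,0,0,0],[0.3,0,-0.1,0.15,0,0,0],[0.3,0,-0.1,0.15,0,0,0],[0.3,0,-0.1,0.15,0,0,0],[0.3,0,-0.1,0.15,0,0,0]]' 30;python3 -m handwheel '[[0,0,0,0,0,0,0],[0,0,0,0,0,0,0]]'; python3 go.py .473 .261 .029 85;  python3 -m handwheel '[[0,0,0,-1,0,0,0],[0,0,0,-2,0,0,0],[0,0,0,-3,0,0,0],[0,0,0,-3,0,0,0]]'
python3 - <<'E'
from h import *
c=bot.camera("wrist"); cv2.imwrite("pics/w6.png",c["color"])
c=bot.camera("side");crop(c["color"],280,220,400,320,6,"d6.png")
E
```

```text
time_s: 10.92
tcp_pos: [0.4733, 0.2619, 0.0299]
eef_rot: [0.737, 0.675, 0.001, -0.001]
ft_force: [-1.8, -1.8, 5.5]
width: 0.0425
time_s: 11.08
tcp_pos: [0.4734, 0.262, 0.0301]
eef_rot: [0.737, 0.675, 0.001, -0.001]
ft_force: [0.4, 0.5, -0.1]
width: 0.0424
shift [-0.1, -0.03, 0.11] turn [-0.0, -0.1, -0.0] | tcp [0.4734, 0.262, 0.0301] yaw 85.0 q7 0.99 t 11.1 w 0.0424
time_s: 11.42
tcp_pos: [0.475, 0.2628, 0.0632]
eef_rot: [0.738, 0.675, 0.003, -0.0]
ft_force: [0.8, 0.5, -0.3]
width: 0.0427
```

View pics/w6.png

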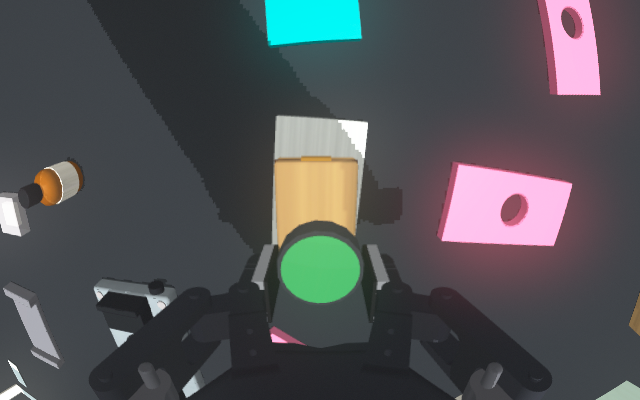

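View pics/d6.png

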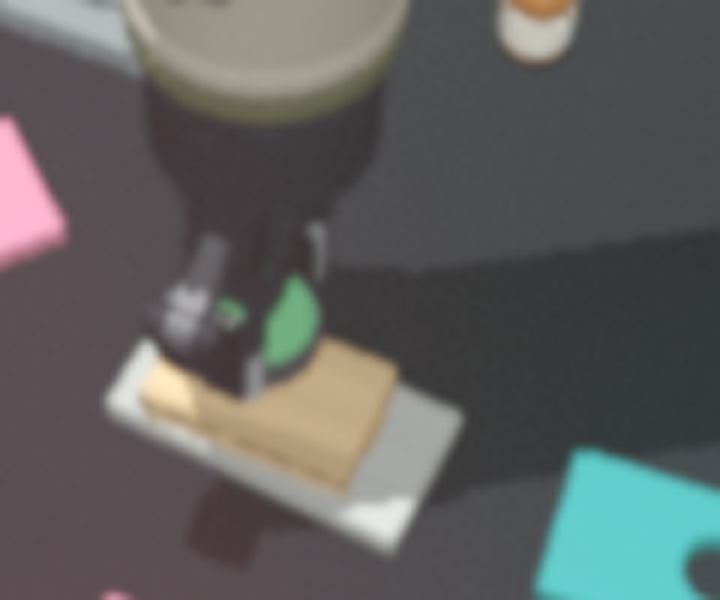

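```bash
python3 go.py .602 .082 .13 85
```

```text
shift [-16.8, 14.35, -6.93] turn [0.1, -0.2, -0.0] | tcp [0.474, 0.2622, 0.0611] yaw 85.0 q7 0.98 t 11.5 w 0.0424
```

```bash
python3 -m handwheel '[[0,0,0,-2.5,0,0,0],[0,-1.5,1,-5,0,0,0],[0,-4.2,3.5,-6.9,0,0,0],[0,-7,6,-6.9,0,0,0],[0,-10,8.5,-6.9,0,0,0],[0,-12.5,10.7,-6.9,0,0,0],[0,-15,12.8,-6.9,0,0,0],[0,-16.4,14,-6.9,0,0,0],[0,-16.8,14.3,-6.9,0,0,0],[0,-16.8,14.3,-6.9,0,0,0]]';python3 -m handwheel '[[0,0,0,0,0,0,0],[0,0,0,0,0,0,0]]'; python3 go.py .602 .082 .13 85
python3 - <<'E'
from h import *
import pickle
c=bot.camera("wrist"); cv2.imwrite("pics/w7.png",c["color"]);pickle.dump(dict(c),open("w7.pkl","wb"))
E
```

```text
time_s: 12.35
tcp_pos: [0.6018, 0.0798, 0.129]
eef_rot: [0.739, 0.674, 0.001, -0.001]
ft_force: [0.6, -0.3, -0.4]
width: 0.0427
time_s: 12.52
tcp_pos: [0.601, 0.0813, 0.1285]
eef_rot: [0.738, 0.675, 0.001, -0.001]
ft_force: [-0.1, -0.1, 0.0]
width: 0.0428
shift [0.08, 0.09, -0.15] turn [-0.0, -0.2, -0.1] | tcp [0.601, 0.0813, 0.1285] yaw 84.9 q7 1.39 t 12.5 w 0.0428
```

View pics/w7.png

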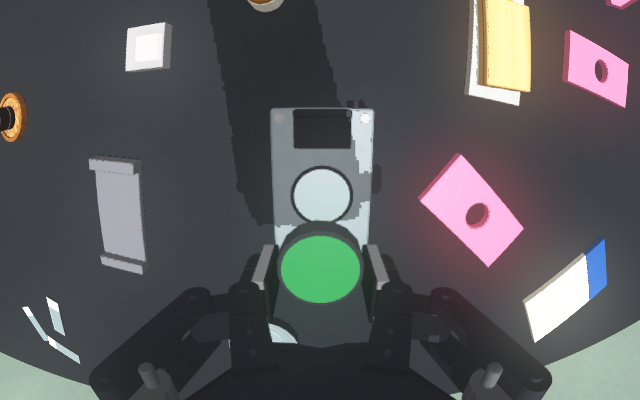

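Run:
```python
from h import *
import pickle
c=pickle.load(open("w7.pkl","rb"))
crop(c["color"],255,95,390,235,5,"w7a.png")
```

```text
(no output)
```

View pics/w7a.png

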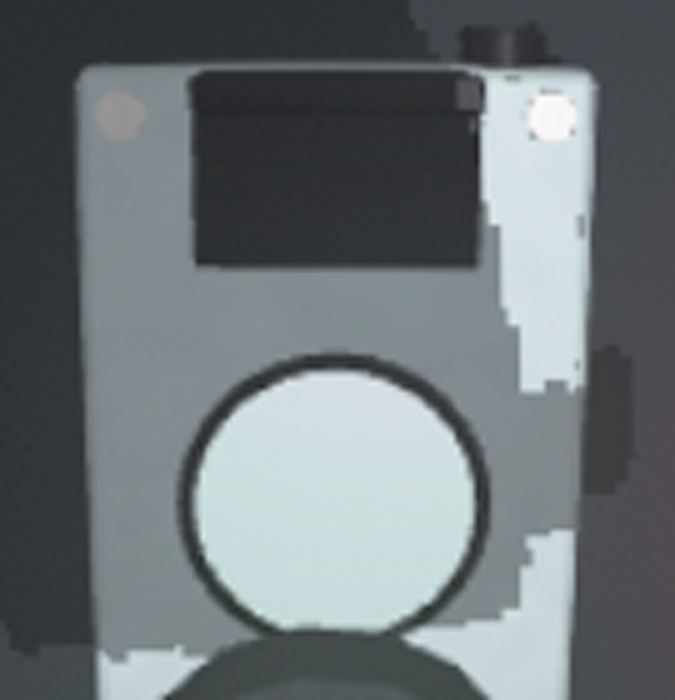

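```bash
python3 - <<'E'
from h import *
import pickle
from scipy.optimize import least_squares
c=pickle.load(open("w7.pkl","rb"))
W=lambda x,y:onz(c,(x+.5)/5-.5+255,(y+.5)/5-.5+95,.018,True)[:2]
P=np.array([W(*p) for p in [(178,503),(490,503),(334,352),(248,630),(425,630),(222,394),(446,394)]])
r=least_squares(lambda q:np.hypot(*(P-q[:2]).T)-q[2],[.6,.08,.03]);print(r.x,r.fun*1e3)
for a,b in [((95,640),(78,90)),((573,640),(596,90))]:
    A,B=W(*a),W(*b); d=B-A; print(A,B,np.degrees(np.arctan2(d[1],d[0])))
A=np.array([W(85,300),W(586,300)]);print(A.mean(0))
# slab end
print(W(100,65),W(580,65))
E
python3 go.py .602 .082 .03 85
```

```text
[0.60249921 0.08111086 0.02732454] [-0.37173662 -0.53176859 -0.01522381 -0.02614628  0.4306962   0.33198036
  0.18219874]
[0.62330462 0.03640531] [0.52749786 0.04574978] 174.42930387453978
[0.63094084 0.12137596] [0.53492176 0.12995603] 174.8937250324674
[0.56619718 0.08450845]
[0.52382339 0.04980617] [0.53064471 0.12758441]
shift [0.02, 0.09, 9.87] turn [-0.0, -0.2, -0.1] | tcp [0.6011, 0.0815, 0.1287] yaw 84.9 q7 1.39 t 12.6 w 0.0425
```

```bash
python3 -m handwheel '[[0,0,0.1,3,0,0,0],[0,0,0.1,6,0,0,0],[0,0,0.1,8,0,0,0],[0,0,0.1,9.2,0,0,0],[0,0,0.1,9.8,0,0,0],[0,0,0.1,10.2,0,0,0],[0,0,0.1,10.4,0,0,0],[0,0,0.1,10.4,0,0,0]]'; python3 go.py .6025 .0815 .02 85
```

```text
time_s: 13.23
tcp_pos: [0.6027, 0.082, 0.0256]
eef_rot: [0.738, 0.675, 0.002, -0.001]
ft_force: [-0.6, -0.3, -0.4]
width: 0.0421
shift [-0.05, -0.02, 0.56] turn [0.1, -0.2, -0.1] | tcp [0.6027, 0.082, 0.0256] yaw 84.9 q7 1.42 t 13.2 w 0.0421
```

```bash
python3 -m handwheel '[[0,0,0,0.2,0,0,0],[0,0,0,0.35,0,0,0],[0,0,0,0.5,0,0,0],[0,0,0,0.55,0,0,0],[0,0,0,0.6,0,0,0],[0,0,0,0.6,0,0,0]]'; python3 -m handwheel '[[0,0,0,0,0,0,0],[0,0,0,0.05,0,0,0]]'; python3 go.py .6025 .0815 .02 85
```

```text
time_s: 13.73
tcp_pos: [0.6028, 0.0821, 0.02]
eef_rot: [0.738, 0.675, 0.002, -0.001]
ft_force: [-1.5, 0.7, 3.0]
width: 0.0425
time_s: 13.9
tcp_pos: [0.6031, 0.082, 0.0199]
eef_rot: [0.738, 0.675, 0.002, -0.001]
ft_force: [-3.5, -0.2, 9.5]
width: 0.0425
shift [-0.06, -0.05, -0.01] turn [0.1, -0.2, -0.1] | tcp [0.6031, 0.082, 0.0199] yaw 84.9 q7 1.42 t 13.9 w 0.0425
```

Contact. Release and go up.

```bash
python3 -m handwheel '[[0.6,0,0,0,0,0,0],[0.8,0,0,0,0,0,0],[1,0,0,0,0,0,0],[1,0,0,0,0,0,0],[1,0,0,-2,0,0,0],[1,0,0,-5,0,0,0],[1,0,0,-9,0,0,0],[1,0,0,-13,0,0,0],[1,0,0,-16,0,0,0],[1,0,0,-16,0,0,0]]'
python3 - <<'E'
from h import *
import pickle
c=bot.camera("wrist"); cv2.imwrite("pics/w8.png",c["color"]);pickle.dump(dict(c),open("w8.pkl","wb"));crop(c["color"],255,85,390,235,4,"w8a.png")
E
python3 go.py .472 .259 .18 85
```

```text
time_s: 14.73
tcp_pos: [0.6063, 0.0816, 0.1879]
eef_rot: [0.738, 0.675, 0.007, 0.002]
ft_force: [0.9, -0.2, -0.0]
width: 0.0855
shift [16.48, -14.83, 0.4] turn [0.5, -0.4, -0.1] | tcp [0.605, 0.0816, 0.1844] yaw 84.9 q7 1.38 t 14.8 w 0.0853
```

View pics/w8a.png

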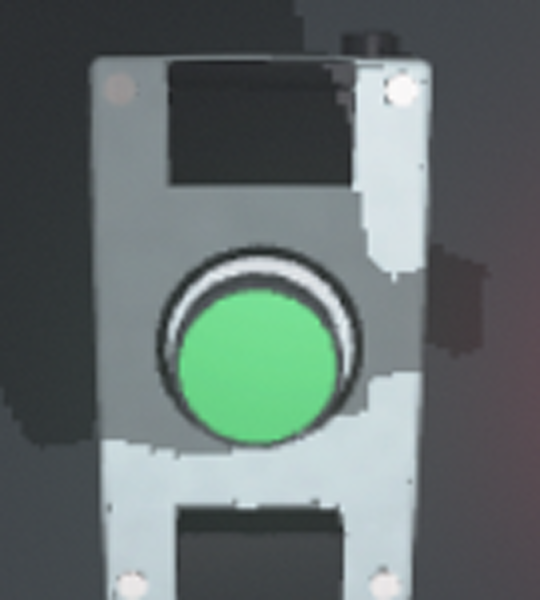

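```bash
python3 - <<'E'
from h import *
import pickle
c=pickle.load(open("w8.pkl","rb"))
W=lambda x,y,z:onz(c,(x+.5)/4-.5+255,(y+.5)/4-.5+85,z,True)[:2]
print("disc",W(257.5,367,.032),"win",W(259,349,.018))
print("ends",W(259,185,.036),W(259,508,.036), "mid",(W(259,185,.036)+W(259,508,.036))/2)
E
python3 -m handwheel '[[1,3,-2.7,0,0,0,0],[1,6,-5.4,0,0,0,0],[1,9,-8.1,0,0,0,0],[1,12,-10.8,0,0,0,0],[1,14.5,-13,0.2,0,-0.3,0],[1,16,-14.3,0.4,0.3,-0.4,0],[1,16.5,-14.8,0.4,0.5,-0.4,0],[1,16.5,-14.8,0.4,0.5,-0.4,0],[1,16.5,-14.8,0.4,0.5,-0.4,0]]'; python3 -m handwheel '[[1,0,0,0,0,0,0],[1,0,0,0,0,0,0]]'
python3 - <<'E'
from h import *
import pickle
c=bot.camera("wrist"); cv2.imwrite("pics/w9.png",c["color"]);pickle.dump(dict(c),open("w9.pkl","wb")); crop(c["color"],240,90,400,240,4,"w9a.png")
E
python3 go.py .472 .259 .18 85
```

```text
disc [0.60350798 0.08024613] win [0.60240906 0.08076321]
ends [0.55794033 0.084687  ] [0.63935587 0.07739213] mid [0.5986481  0.08103957]
time_s: 15.53
tcp_pos: [0.4727, 0.2581, 0.1794]
eef_rot: [0.738, 0.675, -0.0, 0.001]
ft_force: [-0.1, -0.8, -0.1]
width: 0.0851
time_s: 15.7
tcp_pos: [0.4739, 0.256, 0.1791]
eef_rot: [0.739, 0.673, -0.001, 0.001]
ft_force: [-0.2, 0.8, 0.5]
width: 0.0854
shift [0.25, -0.2, -0.08] turn [0.0, 0.1, -0.3] | tcp [0.4738, 0.2563, 0.1792] yaw 84.7 q7 0.96 t 15.8 w 0.0855
```

View pics/w9a.png

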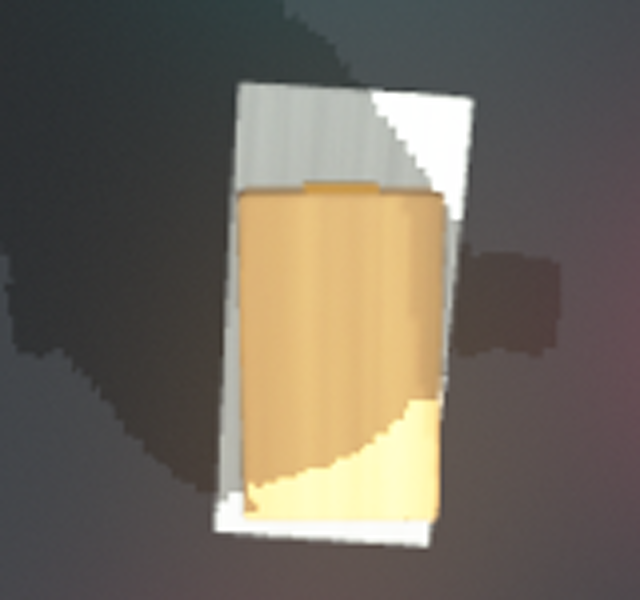

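```bash
python3 go.py .472 .2592 .012 85; python3 -m handwheel '[[1,0.3,-0.2,4,0,0,-0.3],[1,0.3,-0.2,8,0,0,-0.3],[1,0.3,-0.2,11,0,0,-0.3],[1,0.3,-0.2,13.5,0,0,-0.3],[1,0.3,-0.2,15,0,0,-0.3],[1,0.3,-0.2,16,0,0,-0.3],[1,0.3,-0.2,16.5,0,0,-0.3],[1,0.3,-0.2,16.5,0,0,-0.3]]';python3 go.py .472 .2592 .012 85
```

```text
shift [0.31, -0.21, 16.72] turn [0.0, 0.1, -0.3] | tcp [0.4738, 0.2563, 0.1792] yaw 84.7 q7 0.96 t 15.8 w 0.0855
time_s: 16.42
tcp_pos: [0.4723, 0.2584, 0.0136]
eef_rot: [0.738, 0.675, -0.001, 0.001]
ft_force: [-1.4, 0.1, -0.0]
width: 0.0852
shift [0.08, -0.03, 0.16] turn [0.0, 0.2, -0.1] | tcp [0.4723, 0.2584, 0.0136] yaw 84.9 q7 0.99 t 16.4 w 0.0852
```

```bash
python3 -m handwheel '[[1,0.05,0,0.15,0,0,0],[0.7,0.05,0,0.15,0,0,0],[0.4,0.05,0,0.15,0,0,0],[0.3,0.05,0,0.15,0,0,0],[0.3,0.05,0,0.15,0,0,0],[0.3,0.05,0,0.15,0,0,0],[0.3,0.05,0,0.15,0,0,0],[0.3,0.05,0,0.15,0,0,0]]' 40;python3 -m handwheel '[[0.3,0,0,0,0,0,0],[0.3,0,0,0,0,0,0]]'; python3 go.py .472 .2592 .012 85;  python3 -m handwheel '[[0.3,0,0,-1,0,0,0],[0.3,0,0,-2,0,0,0],[0.3,0,0,-3,0,0,0],[0.3,0,0,-3,0,0,0]]'
python3 - <<'E'
from h import *
c=bot.camera("wrist"); cv2.imwrite("pics/w10.png",c["color"])
c=bot.camera("side");crop(c["color"],280,220,400,320,6,"d10.png")
E
```

```text
time_s: 17.08
tcp_pos: [0.4729, 0.2594, 0.0133]
eef_rot: [0.738, 0.675, -0.0, 0.001]
ft_force: [-0.9, -0.8, 4.6]
width: 0.049
time_s: 17.25
tcp_pos: [0.4731, 0.2596, 0.0136]
eef_rot: [0.738, 0.675, 0.0, 0.001]
ft_force: [-0.3, -0.0, -1.0]
width: 0.049
shift [-0.05, -0.11, 0.16] turn [0.1, 0.1, -0.1] | tcp [0.4731, 0.2596, 0.0136] yaw 84.9 q7 0.99 t 17.2 w 0.049
time_s: 17.58
tcp_pos: [0.4747, 0.2605, 0.0466]
eef_rot: [0.738, 0.675, 0.002, 0.002]
ft_force: [1.8, 0.4, 0.0]
width: 0.0488
```

View pics/w10.png

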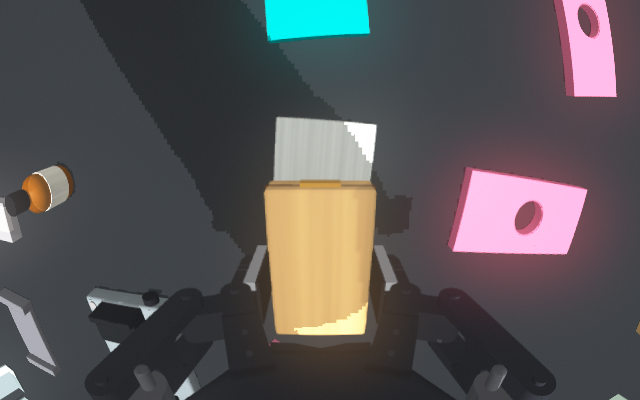

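View pics/d10.png

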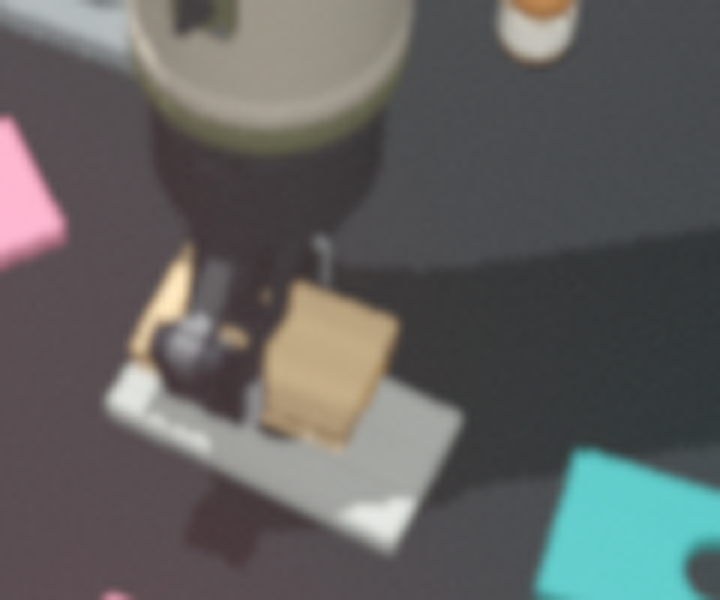

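```bash
python3 go.py .608 -.136 .13 77
```

```text
shift [-38.26, 16.91, -8.47] turn [0.2, 0.0, 7.9] | tcp [0.4736, 0.26, 0.0446] yaw 84.9 q7 0.98 t 17.7 w 0.0488
```

```bash
python3 -m handwheel '[[0.3,0,0,-2.5,0,0,0],[0.3,0,0,-5,0,0,0],[0.3,-1.5,0.6,-7.5,0,0,0.5],[0.3,-4,1.8,-8.5,0,0,1],[0.3,-7,3.1,-8.5,0,0,1.5],[0.3,-10,4.4,-8.5,0,0,2],[0.3,-13,5.7,-8.5,0,0,2.5],[0.3,-16,7.1,-8.5,0,0,3],[0.3,-19,8.4,-8.5,0,0,4],[0.3,-22,9.7,-8.5,0,0,4.5]]'; python3 go.py .608 -.136 .13 77
```

```text
time_s: 18.52
tcp_pos: [0.5505, 0.0308, 0.1296]
eef_rot: [0.764, 0.645, 0.001, 0.001]
ft_force: [0.3, -0.2, -0.8]
width: 0.0489
shift [-15.48, 8.45, -0.01] turn [0.2, 0.0, 3.4] | tcp [0.5505, 0.0308, 0.1296] yaw 80.4 q7 1.38 t 18.5 w 0.0489
```

```bash
python3 -m handwheel '[[0.3,-3,1.6,0,0,0,0.7],[0.3,-6,3.3,0,0,0,1.4],[0.3,-9,4.9,0,0,0,2],[0.3,-11.5,6.3,0,0,0,2.6],[0.3,-13.7,7.5,0,0,0,3],[0.3,-15,8.2,0,0,0,3.4],[0.3,-15.5,8.4,0,0,0,3.4],[0.3,-15.5,8.4,0,0,0,3.4],[0.3,-15.5,8.4,0,0,0,3.4]]';python3 -m handwheel '[[0.3,0,0,0,0,0,0],[0.3,0,0,0,0,0,0]]'; python3 go.py .608 -.136 .0115 77
python3 - <<'E'
from h import *
import pickle
c=bot.camera("wrist"); cv2.imwrite("pics/w11.png",c["color"]);pickle.dump(dict(c),open("w11.pkl","wb"))
E
```

```text
time_s: 19.27
tcp_pos: [0.6073, -0.1344, 0.1294]
eef_rot: [0.782, 0.623, 0.001, 0.0]
ft_force: [0.2, 0.5, -0.8]
width: 0.0489
time_s: 19.43
tcp_pos: [0.6073, -0.1317, 0.1294]
eef_rot: [0.781, 0.624, 0.001, -0.0]
ft_force: [-0.5, 0.0, -1.1]
width: 0.0492
shift [-0.43, 0.15, 11.79] turn [0.1, -0.1, 0.3] | tcp [0.6073, -0.1317, 0.1294] yaw 77.3 q7 1.65 t 19.4 w 0.0492
```

View pics/w11.png

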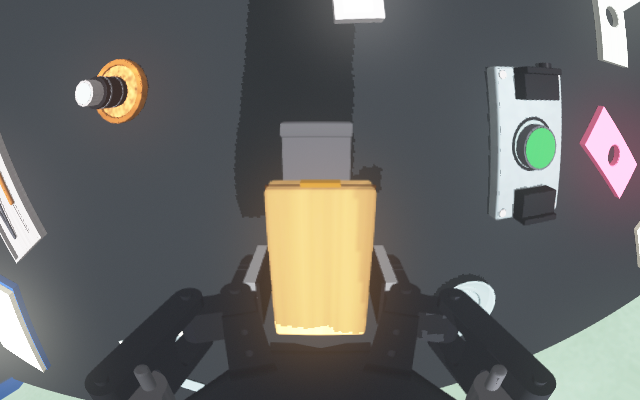

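Run:
```python
from h import *
import pickle
c=pickle.load(open("w11.pkl","rb"))
crop(c["color"],255,105,385,200,6,"w11a.png")
```

```text
(no output)
```

View pics/w11a.png

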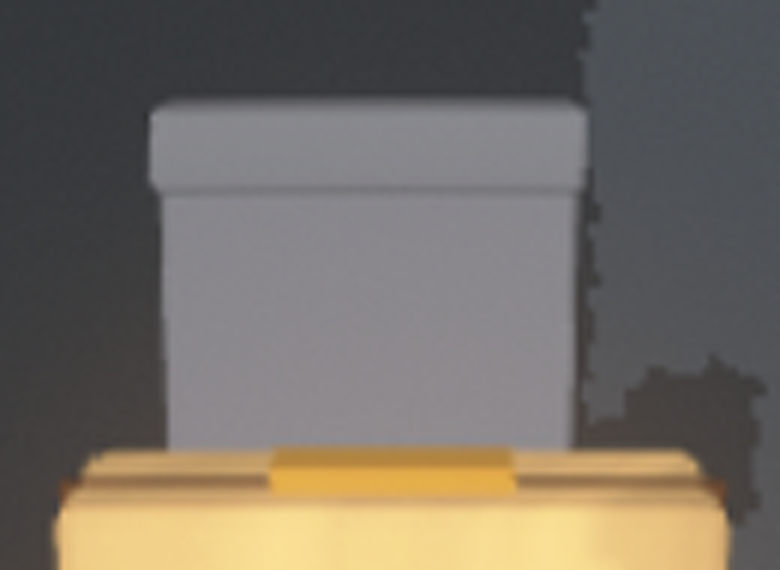

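Run:
```python
from h import *
import pickle
c=pickle.load(open("w11.pkl","rb"))
W=lambda x,y,z:onz(c,(x+.5)/6-.5+255,(y+.5)/6-.5+105,z,True)[:2]
a,b=W(150,187,.018),W(586,187,.018); d=b-a; print(a,b,np.linalg.norm(d),"jaw yaw",np.degrees(np.arctan2(d[1],d[0])))
n=np.array([d[1],-d[0]])/np.linalg.norm(d); print("centre from inner edge",(a+b)/2+n*.05)
a,b=W(150,104,.018),W(586,104,.018);d=b-a; n=np.array([d[1],-d[0]])/np.linalg.norm(d);print("from outer",(a+b)/2+n*.062)
```

```text
[ 0.55070251 -0.15452284] [ 0.56398595 -0.09611935] 0.059895056826822377 jaw yaw 77.18647981855358
centre from inner edge [ 0.60609909 -0.13641003]
from outer [ 0.60658116 -0.1365394 ]
```

```bash
python3 -m handwheel '[[0.3,-0.2,0,3,0,0,0],[0.3,-0.5,0.1,6,0,0,0.1],[0.3,-0.5,0.1,8.5,0,0,0.1],[0.3,-0.5,0.1,10,0,0,0.1],[0.3,-0.5,0.1,10.7,0,0,0.1],[0.3,-0.5,0.1,10.7,0,0,0.1],[0.3,-0.5,0.1,10.7,0,0,0.1],[0.3,-0.5,0.1,10.7,0,0,0.1]]'; python3 go.py .607 -.1365 .0115 77.2
```

```text
time_s: 20.15
tcp_pos: [0.6086, -0.1371, 0.0241]
eef_rot: [0.782, 0.624, 0.002, 0.001]
ft_force: [0.7, -1.3, 0.1]
width: 0.0492
shift [0.02, -0.17, 1.26] turn [0.2, -0.1, -0.0] | tcp [0.6086, -0.1371, 0.0241] yaw 77.2 q7 1.69 t 20.1 w 0.0492
```

```bash
python3 -m handwheel '[[0.3,0,-0.1,0.4,0,0,0],[0.3,0,-0.1,0.8,0,0,0],[0.3,0,-0.1,1.0,0,0,0],[0.3,0,-0.1,1.15,0,0,0],[0.3,0,-0.1,1.25,0,0,0],[0.3,0,-0.1,1.25,0,0,0],[0.3,0,-0.1,1.25,0,0,0]]'; python3 go.py .607 -.1365 .0115 77.2
```

```text
time_s: 20.73
tcp_pos: [0.6077, -0.1369, 0.0116]
eef_rot: [0.782, 0.624, 0.002, 0.001]
ft_force: [-0.3, 0.2, -1.4]
width: 0.0492
shift [0.03, -0.07, 0.01] turn [0.2, -0.1, -0.0] | tcp [0.6077, -0.1369, 0.0116] yaw 77.2 q7 1.7 t 20.7 w 0.0492
```

```bash
python3 -m handwheel '[[0.3,0,0,0.07,0,0,0],[0.3,0,0,0.14,0,0,0],[0.3,0,0,0.14,0,0,0]]'; python3 -m handwheel '[[0.3,0,0,0,0,0,0],[0.3,0,0,0.05,0,0,0]]'
```

```text
time_s: 20.98
tcp_pos: [0.6078, -0.1369, 0.0114]
eef_rot: [0.782, 0.624, 0.002, 0.001]
ft_force: [-4.3, 2.2, 9.5]
width: 0.0494
time_s: 21.15
tcp_pos: [0.6082, -0.137, 0.0113]
eef_rot: [0.782, 0.624, 0.003, 0.001]
ft_force: [-2.1, 0.9, 11.4]
width: 0.0488
```

```bash
python3 -m handwheel '[[0.7,0,0,0,0,0,0],[0.9,0,0,0,0,0,0],[1,0,0,0,0,0,0],[1,0,0,0,0,0,0],[1,0,0,-2,0,0,0],[1,0,0,-5,0,0,0],[1,0,0,-9,0,0,0],[1,0,0,-13,0,0,0],[1,0,0,-17,0,0,0],[1,0,0,-17,0,0,0]]'
python3 - <<'E'
from h import *
import pickle
c=bot.camera("wrist"); cv2.imwrite("pics/w12.png",c["color"]);pickle.dump(dict(c),open("w12.pkl","wb"));crop(c["color"],245,95,400,245,5,"w12a.png")
E
python3 go.py .4666 .2588 .18 80.8
```

```text
time_s: 21.98
tcp_pos: [0.611, -0.1388, 0.1908]
eef_rot: [0.782, 0.623, 0.007, 0.006]
ft_force: [1.6, -0.2, 1.8]
width: 0.085
shift [35.52, -22.82, 0.47] turn [0.9, -0.2, -3.7] | tcp [0.6099, -0.1383, 0.1869] yaw 77.1 q7 1.65 t 22.0 w 0.0854
```

View pics/w12a.png

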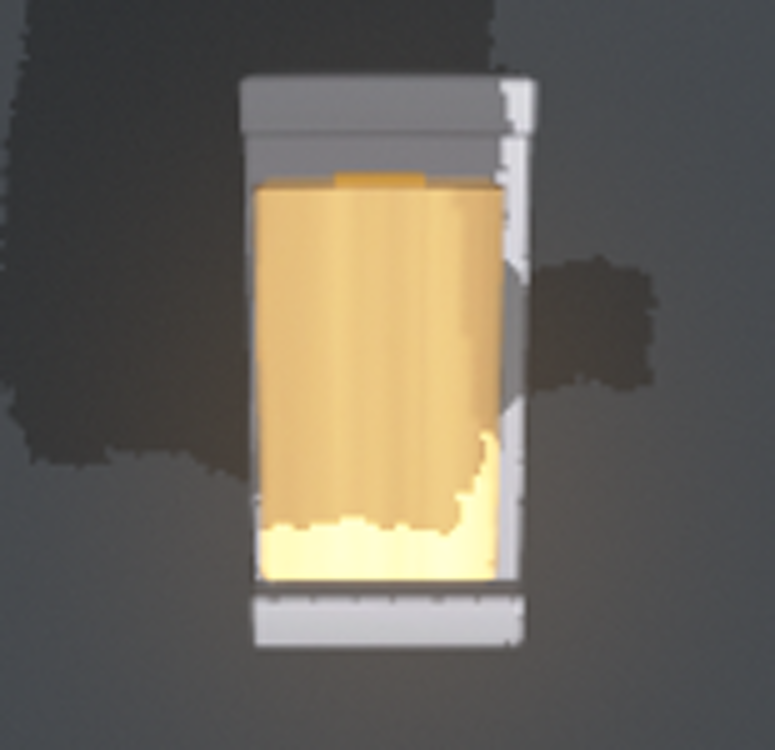

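```bash
python3 - <<'E'
from h import *
import pickle
c=pickle.load(open("w12.pkl","rb"))
W=lambda x,y,z:onz(c,(x+.5)/5-.5+245,(y+.5)/5-.5+95,z,True)[:2]
A=np.array([W(*p,.026) for p in [(255,187),(503,187),(497,580),(260,580)]]);B=np.array([W(*p,.018) for p in [(241,132),(538,132),(524,597),(254,597)]])
for X in (A,B):
    e=X[0]+X[1]-X[2]-X[3]; print(X.mean(0).round(4),np.degrees(np.arctan2(e[1],e[0])).round(1),np.linalg.norm(e)/2)
d=A.mean(0)-B.mean(0); t=np.radians(167); print("in cradle",d@[np.cos(t),np.sin(t)],d@[-np.sin(t),np.cos(t)])
E
python3 -m handwheel '[[1,3,-1.9,0,0,0,-0.3],[1,6,-3.9,0,0,0,-0.6],[1,9,-5.8,0,0,0,-0.9],[1,12,-7.7,0,0,0,-1.2],[1,15,-9.6,0,0,0,-1.6],[1,18,-11.6,0,0,0,-2],[1,21,-13.5,0,0,0,-2.4],[1,24,-15.4,0,0,0,-2.8],[1,27,-17.4,0,0,0,-3.2],[1,30,-19.3,0,0,0,-3.7]]'; python3 go.py .4666 .2588 .18 80.8
```

```text
[ 0.6078 -0.1388] 167.1 0.08335603611725899
[ 0.6067 -0.1363] 167.2 0.10092764681102429
in cradle -0.0016335336904134586 0.0022414620810376246
time_s: 22.87
tcp_pos: [0.4871, 0.1986, 0.1841]
eef_rot: [0.761, 0.649, 0.005, 0.005]
ft_force: [0.7, 0.6, 0.5]
width: 0.0854
shift [5.62, -2.98, 0.38] turn [0.8, -0.1, 0.1] | tcp [0.4871, 0.1986, 0.1841] yaw 80.9 q7 0.99 t 22.9 w 0.0854
```

The case is within about 2 mm of the cradle's middle. Next is the plate.

```bash
python3 -m handwheel '[[1,3,-1.6,0.2,0.3,0,0],[1,4.6,-2.4,0.4,0.8,0,0],[1,5.6,-3,0.4,0.8,0,0],[1,5.6,-3,0.4,0.8,0,0],[1,5.6,-3,0.4,0.8,0,0]]'; python3 -m handwheel '[[1,0,0,0,0,0,0],[1,0,0,0,0,0,0]]'
python3 - <<'E'
from h import *
import pickle
c=bot.camera("wrist"); cv2.imwrite("pics/w13.png",c["color"]);pickle.dump(dict(c),open("w13.pkl","wb")); crop(c["color"],240,90,400,240,4,"w13a.png")
E
python3 go.py .4666 .2588 .0 80.8
```

```text
time_s: 23.28
tcp_pos: [0.4665, 0.2577, 0.1792]
eef_rot: [0.761, 0.649, 0.0, -0.0]
ft_force: [0.4, -0.4, -0.1]
width: 0.0856
time_s: 23.45
tcp_pos: [0.4676, 0.2554, 0.1792]
eef_rot: [0.762, 0.647, 0.0, 0.0]
ft_force: [-0.0, 0.2, 0.6]
width: 0.0853
shift [0.29, -0.15, 17.93] turn [0.0, -0.0, -0.1] | tcp [0.4675, 0.2557, 0.1793] yaw 80.7 q7 0.88 t 23.5 w 0.0855
```

View pics/w13a.png

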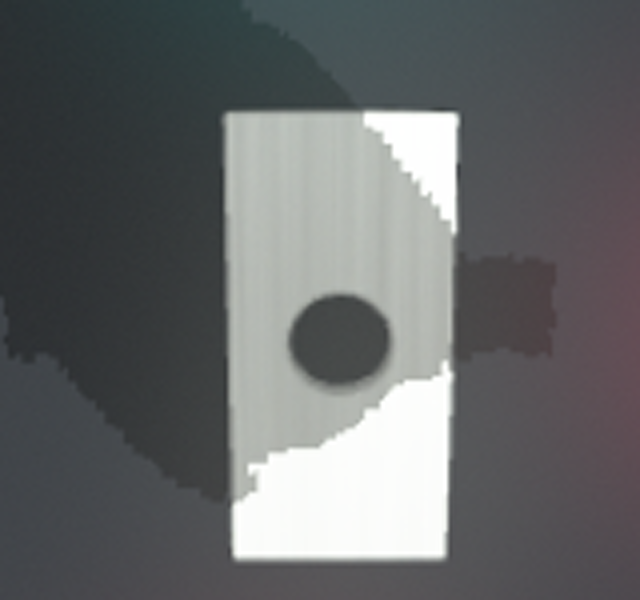

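```bash
python3 - <<'E'
from h import *
import pickle
c=pickle.load(open("w13.pkl","rb"))
W=lambda x,y,z:onz(c,(x+.5)/4-.5+240,(y+.5)/4-.5+90,z,True)[:2]
A=np.array([W(*p,.01) for p in [(224,112),(458,112),(446,559),(233,559)]]);e=A[0]+A[1]-A[2]-A[3]; print(A.mean(0).round(4),np.degrees(np.arctan2(e[1],e[0])).round(1),np.linalg.norm(e)/2, W(340,339,.01))
E
python3 -m handwheel '[[1,0.3,-0.1,4,0,0,0],[1,0.3,-0.1,8,0,0,0],[1,0.3,-0.1,12,0,0,0],[1,0.3,-0.1,14,0,0,0],[1,0.3,-0.1,15.5,0,0,0],[1,0.3,-0.1,16.5,0,0,0],[1,0.3,-0.1,17,0,0,0],[1,0.3,-0.1,17,0,0,0]]';python3 go.py .4666 .2588 -.001 80.8
```

```text
[0.4665 0.2587] 170.7 0.12095629439744843 [0.46482803 0.25884555]
time_s: 24.17
tcp_pos: [0.4671, 0.2582, 0.0088]
eef_rot: [0.763, 0.647, -0.0, 0.0]
ft_force: [-0.1, -0.7, 0.4]
width: 0.0853
shift [0.05, -0.06, 0.98] turn [0.0, 0.0, -0.2] | tcp [0.4671, 0.2582, 0.0088] yaw 80.6 q7 0.91 t 24.2 w 0.0853
```

```bash
python3 -m handwheel '[[1,0.05,-0.1,0.4,0,0,0],[1,0.05,-0.1,0.8,0,0,0],[1,0.05,-0.1,0.95,0,0,0],[1,0.05,-0.1,0.95,0,0,0]]'; python3 -m handwheel '[[0.75,0,0,0,0,0,0],[0.7,0,0,0,0,0,0],[0.65,0,0,0,0,0,0],[0.6,0,0,0,0,0,0],[0.5,0,0,0,0,0,0],[0.5,0,0,0,0,0,0],[0.5,0,0,0,0,0,0],[0.5,0,0,0,0,0,0]]' 60; python3 -m handwheel '[[0.5,0,0,0,0,0,0],[0.5,0,0,0,0,0,0]]';python3 go.py .4666 .2588 -.001 80.8
python3 - <<'E'
from h import *
c=bot.camera("wrist"); cv2.imwrite("pics/w14.png",c["color"])
E
```

```text
time_s: 24.5
tcp_pos: [0.4663, 0.2589, -0.0006]
eef_rot: [0.763, 0.647, 0.0, 0.0]
ft_force: [-0.8, -0.2, -0.0]
width: 0.0852
time_s: 25.17
tcp_pos: [0.4666, 0.2593, 0.0005]
eef_rot: [0.762, 0.647, 0.001, 0.0]
ft_force: [-3.0, -0.9, 8.6]
width: 0.0559
time_s: 25.33
tcp_pos: [0.4667, 0.2594, 0.0007]
eef_rot: [0.762, 0.647, 0.001, 0.0]
ft_force: [0.9, -0.1, -1.3]
width: 0.0552
shift [-0.06, 0.0, 0.17] turn [0.1, -0.0, -0.2] | tcp [0.4667, 0.2594, 0.0007] yaw 80.6 q7 0.91 t 25.3 w 0.0552
```

View pics/w14.png

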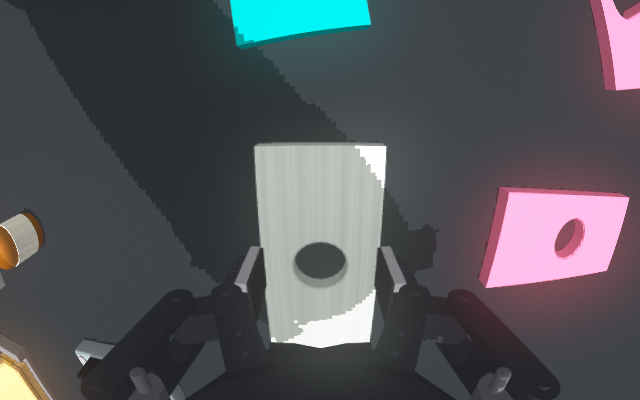

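```bash
python3 -m handwheel '[[0.5,0,0,-0.5,0,0,0],[0.5,0,0,-1,0,0,0],[0.5,0,0,-1.5,0,0,0],[0.5,0,0,-2,0,0,0],[0.5,0,0,-2,0,0,0],[0.5,0,0,-2,0,0,0]]'; python3 -m handwheel '[[0.5,0,0,0,0,0,0],[0.5,0,0,0,0,0,0]]'
python3 - <<'E'
from h import *
c=bot.camera("wrist"); cv2.imwrite("pics/w15.png",c["color"])
c=bot.camera("side");crop(c["color"],280,220,400,320,6,"d15.png")
E
python3 go.py .604 .0815 .13 84.7
```

```text
time_s: 25.88
tcp_pos: [0.4669, 0.2595, 0.0211]
eef_rot: [0.762, 0.647, 0.001, 0.0]
ft_force: [-0.9, 0.4, -2.3]
width: 0.0554
time_s: 26.05
tcp_pos: [0.4668, 0.2595, 0.0209]
eef_rot: [0.762, 0.647, 0.001, 0.0]
ft_force: [-0.2, 0.3, -2.3]
width: 0.0556
shift [-15.31, 16.45, -10.91] turn [0.1, -0.1, -4.1] | tcp [0.4668, 0.2594, 0.0208] yaw 80.6 q7 0.9 t 26.1 w 0.0557
```

View pics/w15.png

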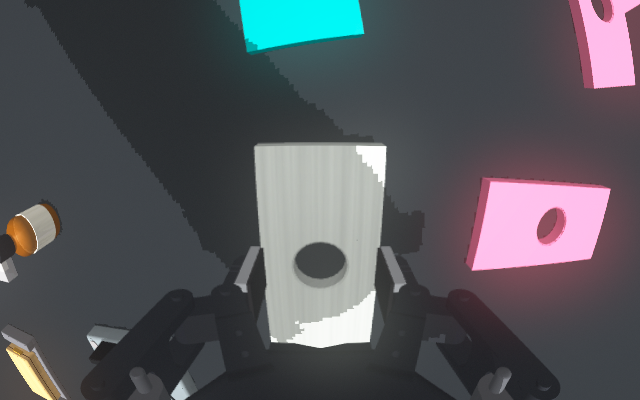

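View pics/d15.png

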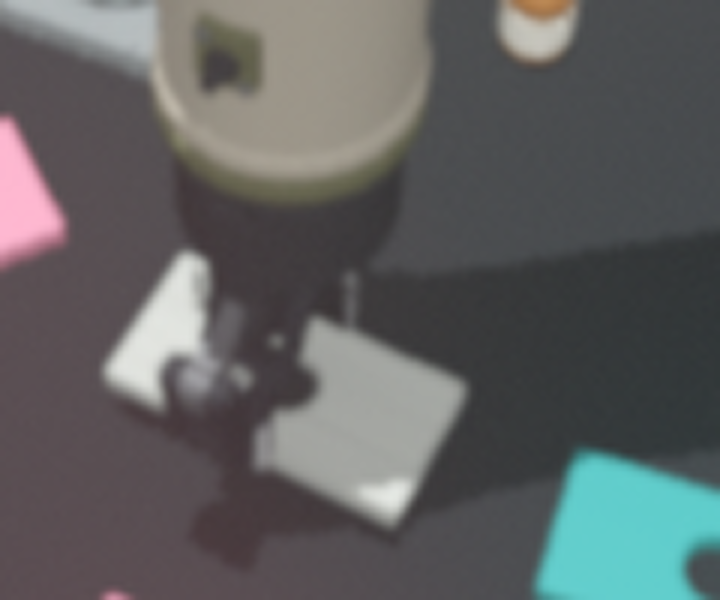

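```bash
python3 go.py .6026 .0815 .13 84.7;  python3 -m handwheel '[[0.5,0,0,-2,0,0,0],[0.5,0,0,-4.5,0,0,0],[0.5,0,0,-7,0,0,0],[0.5,-0.5,0.5,-9,0,0,0],[0.5,-2,2.2,-10.5,0,0,0],[0.5,-4,4.3,-10.9,0,0,-1],[0.5,-6.2,6.6,-10.9,0,0,-2],[0.5,-8.4,9,-10.9,0,0,-3],[0.5,-10.6,11.4,-10.9,0,0,-4],[0.5,-12.5,13.4,-10.9,0,0,-4.1]]'; python3 go.py .6026 .0815 .13 84.7
```

```text
shift [-15.33, 16.31, -10.91] turn [0.1, -0.1, -4.1] | tcp [0.4668, 0.2594, 0.0208] yaw 80.6 q7 0.9 t 26.1 w 0.0557
time_s: 26.98
tcp_pos: [0.5795, 0.1118, 0.1298]
eef_rot: [0.739, 0.674, 0.001, 0.001]
ft_force: [0.5, -0.2, -2.4]
width: 0.0555
shift [-2.81, 2.58, -0.02] turn [0.1, -0.0, 0.0] | tcp [0.5795, 0.1118, 0.1298] yaw 84.7 q7 1.31 t 27.0 w 0.0555
```

```bash
python3 -m handwheel '[[0.5,-1.5,1.3,0,0,0,0],[0.5,-2.4,2.2,0,0,0,0],[0.5,-2.8,2.6,0,0,0,0],[0.5,-2.8,2.6,0,0,0,0],[0.5,-2.8,2.6,0,0,0,0],[0.5,-2.8,2.6,0,0,0,0]]'; python3 go.py .6026 .0815 .0367 84.7
python3 - <<'E'
from h import *
import pickle
c=bot.camera("wrist"); cv2.imwrite("pics/w16.png",c["color"]);pickle.dump(dict(c),open("w16.pkl","wb"))
E
```

```text
time_s: 27.48
tcp_pos: [0.602, 0.0838, 0.1296]
eef_rot: [0.738, 0.675, 0.001, -0.0]
ft_force: [-0.4, -0.0, -1.9]
width: 0.0555
shift [-0.24, 0.07, 9.29] turn [0.1, -0.1, 0.2] | tcp [0.602, 0.0838, 0.1296] yaw 84.9 q7 1.38 t 27.5 w 0.0555
```

View pics/w16.png

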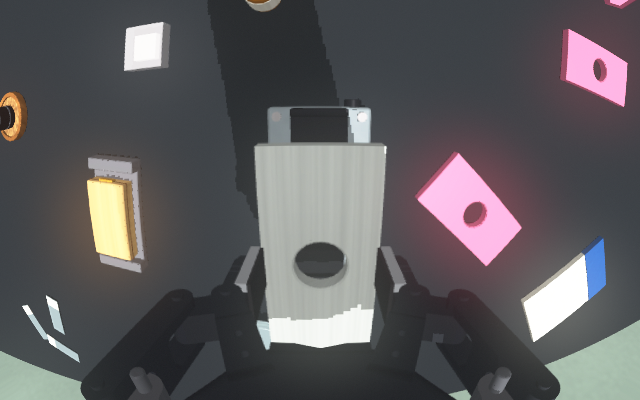

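```bash
python3 - <<'E'
from h import *
import pickle
c=pickle.load(open("w16.pkl","rb")); s=bot.observe(); z=s["tcp_pos"][2]+.0095
a,b=onz(c,254,146.5,z,True)[:2],onz(c,386,146.5,z,True)[:2]; d=b-a; L=np.linalg.norm(d); n=np.array([d[1],-d[0]])/L
print(L,(a+b)/2+n*.06,s["tcp_pos"],np.degrees(np.arctan2(d[1],d[0])), onz(c,320,260,z,True))
a,b=onz(c,292,143,.036,True)[:2],onz(c,349,143,.036,True)[:2];d=b-a; L=np.linalg.norm(d); n=np.array([d[1],-d[0]])/L
print("lamp from inner rail edge",L,(a+b)/2+n*.044)
E
python3 -m handwheel '[[0.5,-0.2,0.1,3,0,0,0.2],[0.5,-0.2,0.1,5.5,0,0,0.2],[0.5,-0.2,0.1,7,0,0,0.2],[0.5,-0.2,0.1,8,0,0,0.2],[0.5,-0.2,0.1,8.3,0,0,0.2],[0.5,-0.2,0.1,8.3,0,0,0.2],[0.5,-0.2,0.1,8.3,0,0,0.2]]'; python3 go.py .6025 .0815 .0367 84.7
```

```text
0.057991142179797193 [0.60227034 0.08239091] [0.60211523 0.08377342 0.1297643 ] 84.92818106270961 [0.59809558 0.0827604  0.1392643 ]
lamp from inner rail edge 0.043823138083213045 [0.59925677 0.0829677 ]
time_s: 28.12
tcp_pos: [0.6037, 0.0823, 0.0479]
eef_rot: [0.739, 0.674, 0.002, 0.0]
ft_force: [0.6, -0.7, -2.3]
width: 0.0554
shift [-0.09, -0.11, 1.12] turn [0.2, -0.1, 0.0] | tcp [0.6037, 0.0823, 0.0479] yaw 84.7 q7 1.4 t 28.1 w 0.0554
```

```bash
python3 -m handwheel '[[0.5,0,-0.15,0.4,0,0,0],[0.5,0,-0.15,0.7,0,0,0],[0.5,0,-0.15,0.9,0,0,0],[0.5,0,-0.15,1.0,0,0,0],[0.5,0,-0.15,1.1,0,0,0],[0.5,0,-0.15,1.1,0,0,0],[0.5,0,-0.15,1.1,0,0,0]]'; python3 go.py .6025 .0815 .0367 84.7
```

```text
time_s: 28.7
tcp_pos: [0.6022, 0.0824, 0.0369]
eef_rot: [0.739, 0.674, 0.002, 0.0]
ft_force: [-0.1, 0.9, -1.4]
width: 0.0556
shift [-0.09, 0.03, 0.02] turn [0.2, -0.1, 0.0] | tcp [0.6022, 0.0824, 0.0369] yaw 84.7 q7 1.4 t 28.7 w 0.0556
```

```bash
python3 -m handwheel '[[0.5,0,0,0.07,0,0,0],[0.5,0,0,0.14,0,0,0],[0.5,0,0,0.14,0,0,0]]'; python3 -m handwheel '[[0.5,0,0,0,0,0,0],[0.5,0,0,0.06,0,0,0]]'; python3 go.py .6025 .0815 .0367 84.7
```

```text
time_s: 28.95
tcp_pos: [0.6024, 0.0824, 0.0366]
eef_rot: [0.739, 0.674, 0.002, 0.0]
ft_force: [-4.3, 0.1, 7.7]
width: 0.0555
time_s: 29.12
tcp_pos: [0.6028, 0.0824, 0.0366]
eef_rot: [0.739, 0.674, 0.002, 0.001]
ft_force: [-4.4, 0.0, 10.7]
width: 0.0556
shift [-0.09, -0.02, -0.01] turn [0.2, -0.1, 0.0] | tcp [0.6028, 0.0824, 0.0366] yaw 84.7 q7 1.4 t 29.1 w 0.0556
```

```bash
python3 -m handwheel '[[0.75,0,0,0,0,0,0],[0.9,0,0,0,0,0,0],[1,0,0,0,0,0,0],[1,0,0,0,0,0,0],[1,0,0,-2,0,0,0],[1,0,0,-5,0,0,0],[1,0,0,-9,0,0,0],[1,0,0,-13,0,0,0],[1,0,0,-17,0,0,0],[1,0,0,-17,0,0,0]]';python3 -m handwheel '[[1,0,0,0,0,0,0],[1,0,0,0,0,0,0],[1,0,0,0,0,0,0]]'
python3 - <<'E'
from h import *
import pickle
c=bot.camera("wrist"); cv2.imwrite("pics/w17.png",c["color"]);pickle.dump(dict(c),open("w17.pkl","wb"));crop(c["color"],245,75,395,245,4,"w17a.png")
c=bot.camera("side");crop(c["color"],230,120,430,270,4,"d17.png")
c=bot.camera("scene");crop(c["color"],225,140,425,290,4,"s17.png")
E
```

```text
time_s: 29.95
tcp_pos: [0.606, 0.0822, 0.2161]
eef_rot: [0.739, 0.674, 0.008, 0.004]
ft_force: [0.9, 0.3, 1.0]
width: 0.0856
time_s: 30.2
tcp_pos: [0.6057, 0.0822, 0.2153]
eef_rot: [0.739, 0.674, 0.008, 0.004]
ft_force: [0.6, -0.3, -0.1]
width: 0.0855
```

View pics/w17a.png

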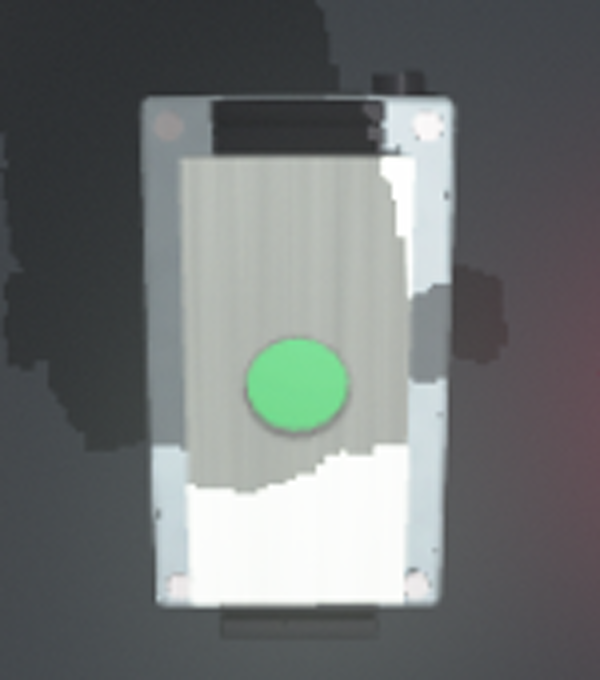

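View pics/d17.png

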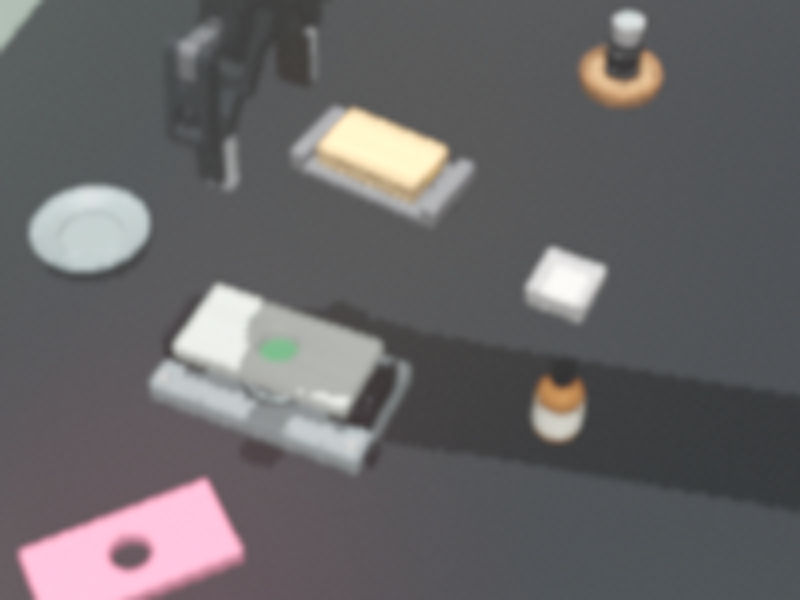

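View pics/s17.png

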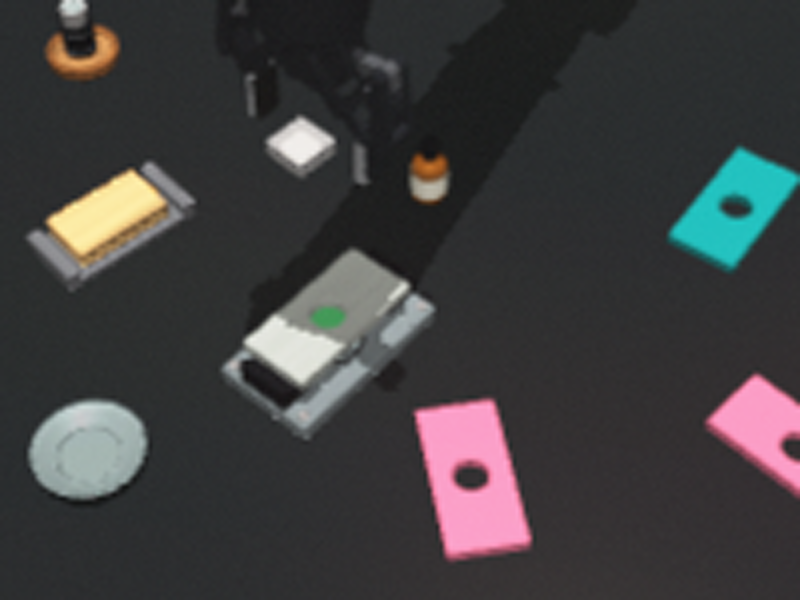

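Run:
```python
from h import *
import pickle
c=pickle.load(open("w17.pkl","rb"))
W=lambda x,y,z:onz(c,(x+.5)/4-.5+245,(y+.5)/4-.5+75,z,True)[:2]
def q(pts,z,n):
    A=np.array([W(*p,z) for p in pts]);e=A[0]+A[1]-A[2]-A[3]; print(n,A.mean(0).round(4),np.degrees(np.arctan2(e[1],e[0])).round(1),"L",np.linalg.norm(e)/2,"W",np.linalg.norm(A[0]+A[3]-A[1]-A[2])/2,np.linalg.norm(A[0]-A[1]),np.linalg.norm(A[2]-A[3])); return A.mean(0)
p=q([(181,157),(415,157),(405,605),(189,605)],.046,"plate")
l=q([(141,98),(456,98),(441,605),(156,605)],.018,"lamp")
t=np.radians(174.7);d=p-l;print("plate in lamp",d@[np.cos(t),np.sin(t)],d@[-np.sin(t),np.cos(t)])
S=lambda x,y:((x+.5)/4-.5+225,(y+.5)/4-.5+140)
D=lambda x,y:((x+.5)/4-.5+230,(y+.5)/4-.5+120)
cs=bot.camera("scene");cd=bot.camera("side")
for nm,C,F,pt in [("scene",cs,S,[(245,345),(350,250),(410,287),(305,385)]),("side",cd,D,[(173,345),(219,285),(383,347),(345,412)])]:
    A=np.array([onz(C,*F(*x),.046)[:2] for x in pt]); print(nm,A.mean(0).round(4),np.linalg.norm(A-np.roll(A,1,0),axis=1).round(3))
print("eye",onz(cs,*S(74,12),.059),onz(cd,*D(629,21),.059))
```

```text
plate [0.6027 0.0807] 174.6 L 0.12104477113177226 W 0.05886974832903089 0.05827682437661988 0.05946268298148792
lamp [0.6016 0.0811] 174.7 L 0.14848246354382322 W 0.08542660621804442 0.08516326359504169 0.0856899760588702
plate in lamp -0.001129160446039424 0.00032360874155020625
scene [0.6039 0.0845] [0.058 0.119 0.059 0.118]
side [0.6014 0.0808] [0.123 0.058 0.121 0.058]
eye [ 0.46836492 -0.29495826  0.059     ] [ 0.46341294 -0.30504714  0.059     ]
```

Run:
```python
from bench import bot
s=bot.observe(); print(s["time_s"],s["ft_force"],s["joint_velocities"].round(4) if hasattr(s["joint_velocities"],"round") else s["joint_velocities"])
print(bot.finish_job())
```

```text
30.45 [-0.34351154 -0.10546269  0.36075892] [ 0.0008 -0.0037  0.0011 -0.0052  0.0008  0.0012  0.0009]
the job is handed in; nothing more can be done
None
```

I took the stack apart, put all four parts in their places and handed the job in at about 30 s of the 120 s. No verdict is reported.

My last camera measurements, against the 12 mm allowed:

| Part | Place | Offset from the middle |
|---|---|---|
| Eyepiece | upright in the cup | about 1 mm |
| Filter disc | flat on the lamp window | about 1 mm, measured before the plate went over it |
| Slide case | flat between the cradle's end blocks | about 2 mm each way, within 1° of lengthwise |
| Stage plate | flat on both rails over the disc | about 1 mm, yaw matching the lamp's; disc visible through its window |

- **Untouched things:** the bottle, cover-glass box and dish are at the same pixel positions as at the start. The gripper was open and clear at hand-in, with wrist force near zero.
- **Disagreements:** the scene and side cameras differ by 3–5 mm in y, against a stated calibration of 2 mm. In the final scene picture the eyepiece top read about 5 mm off in each direction, near the edge of the crop, and in the side picture about 5 mm off in y. I relied on the close wrist-camera readings, and even these offsets stay inside the limit.
- **Odd reading:** the gripper showed about 55.5 mm on the 58 mm plate, but the plate stayed level and did not slip.

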